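Clamp the grinding jar and pin the clamp bar with its hairpin clip

ROBOT

A 6-joint arm with a two-finger parallel gripper is mounted at the origin on the work surface. World frame = base frame: x ahead of the robot, y to its left, z up, the work surface at z = 0. Lengths are in mm, angles in rad, forces in N, time in s.
With the tool pointing down it reaches from about 300 to 775 mm from the base axis. Payload 14.6 kg.
Tool frame: the origin (TCP) lies at the very end of the fingers, on their centre line; the grasp point (between the pads) lies manip.grasp_offset behind it (manip.grasp_offset is the distance from the TCP to the grasp point, in mm); z points along the fingers, y is the direction in which the jaws open and shut (so a half turn about z gives the same grasp; the last joint's range is limited). The gripper opens to 94 mm and grips with 3 to 60 N. Pads are 16 mm wide; open, the fingers measure 119 mm over their backs; the gripper's body (75 mm by 177 mm) begins 78 mm behind the grasp point.
Start: joints at [1.062, 0.3, 1.521, -0, 1.321, -0.067], TCP at [235.158, 497.182, 179.846] pointing down, gripper open.
Joint ranges: [-3.03, 3.03], [-0.79, 2.21], [0.23, 2.52], [-1.04, 4.18], [0, 3.07], [-2.55, 2.55]. Speed limits (rad/s): [2.22, 2.22, 2.57, 3.14, 3.14, 3.14].

INTERFACE

Orientations are given as [roll, pitch, yaw] about the fixed x, y, z axes, in that order (R = Rz(yaw) Ry(pitch) Rx(roll)).
In Python, from cell import manip gives the robot as it stands.
- The arm moves only by the tool send_rows, never from a script. Its argument "commands" is a list of rows, each a list of 2 entries, a list of its own where there are three numbers: the shift along the tool's x, y, z in m, then the turn about the tool's z in rad. A call has exactly 8 rows; each row is the pose to reach, as a shift and turn from the pose commanded when the call began, along the tool's axes at that moment; what a row does not reach only later rows make up. A row lasts 1/12 s, in which the tool goes at most 41.7 mm and 7.16 degrees, less where a joint would pass 70% of its speed; a pose out of reach is approached as far as the arm can. A call with a gripper value outside its range is refused whole. "hand" is the closure, from -1 (fully open) to 1 (shut), so that 0 is half open, set as the call begins (left out, the last holds). The fingers move at their own pace and stop on an object; "force" is the grip in N (left out, the last holds). Time passes only in rows, so rows that repeat a pose let the fingers close, or fill a call up. It gives the time, the measured TCP pose, the force and the opening at its end, in the units of the state.
- manip.read_state(): the state, without advancing time (a new reading comes with each control period).
- manip.camera(name): name is "scene" or "side" or "wrist"; returns the picture (420x560x3 uint8, red, green, blue); there is no depth.
- manip.camera_model(name): a dict with "K" (3x3 intrinsics, pixels), "eye" and "attitude" of the camera in the world; the wrist camera has in their place "mount" (4x4, takes a point from camera to tool coordinates, whose origin is the TCP and whose axes are the flange's). Camera axes: x right, y down, z forward; pixel columns grow to the right and rows downward; lengths in mm; the calibration is good to about 2 mm. A picture is of the moment at which its call begins: read the wrist's pose just before it. camera_model takes no time and is no camera call.
- manip.sign_off(): hands the job in, once; it reports no verdict.
The state is a dict: "clock": time; "joints": joint angles; "qd": joint speeds; "effort": joint torques, N m; "eef_pos": TCP position; "eef_rot": TCP orientation; "wrist_force": force on the tool from outside, world axes, zero at the start; "moment": the same for the moment, N m; "finger_gap": finger opening in mm.
Only numpy, scipy, OpenCV 4.12 (cv2) and the standard library are available. Lean on these libraries where they do the work, as an engineer would, in place of code of your own. Each camera call takes 0.05 s, during which the arm holds its last target.

TASK

Slide the orange-lidded steel grinding jar along the station's plate fully home into its cradle, then tip the yellow clamp bar over so that it lies flat across the jar with its fork round the steel stud. Then pick up the brass hairpin clip by its red loop grip, lay it flat on the grey shelf with its straight leg started in the stud's cross hole, and push on the back of its grip until the bent leg has snapped over the stud and hugs it. Keep the jar upright and leave the other things on the bench where they are.

Things in the scene. Friction and masses are not known exactly. Their poses are not given: they have to be found in the camera images.
- station: Clamping station, fixed to the bench: aluminium plate 8 mm thick (x -220 to +70, y -67 to +185 mm) carrying a grey shelf, steel stud, jar cradle and clamp bar. Origin: on the bench directly under the stud. x (roughly away from the robot) is the direction in which jar and clip are pushed, y to the left, z up.
- shelf (a point): Point on the flat top of the grey shelf block, 70 mm above the bench, 110 mm in front (-x) of the stud; axes as the station's. Shelf top: station x -190 to -32, y -53 to +34 mm. A blue fence on it, 9 mm high, has its right face at station y +4.5 mm from x -80 to -36 mm, with a lead-in flaring left back to x -100: it guides the straight leg's left side.
- stud (a point): Centre of the cross hole of the upright steel stud (24 mm diameter, fixed, top 93 mm above the bench), axes as the station's. The hole runs along x, is 10 mm wide in y and 11 mm high (69 to 80 mm above the bench); this point is on the stud's axis 73 mm above the bench, where the middle of the clip's wire lies when the clip rests on the shelf.
- cradle (a point): Centre of the cradle's floor (top of the plate, 8 mm above the bench), 75 mm left of the stud: where the middle of the jar's foot is when it touches the back wall. Axes as the station's. Cradle walls 30 mm above the plate; 82 mm between the side walls; open to -x, its left wall flaring slightly outward from x -44 to -78 mm, and its right side continued toward -x by the side of the shelf block.
- bar_axis (a point): Middle of the clamp bar's horizontal hinge axis, 150 mm left of the stud and 65 mm above the bench; axes as the station's. The hinge axis runs along x.
- bar (a joint): Angle of the clamp bar (rad): 0 = lying flat (level, toward -y, over the jar, fork round the stud, top about level with the shelf), 1.57 = upright, up to 1.9 = leaning back to the left, where it starts. It stays leaning back by itself; pushed past about 1.2 it falls shut under its own weight.
- bar_end (a point): Forked far end of the yellow clamp bar, mid thickness, 175 mm from the hinge axis. The bar is 24 mm wide (along the hinge axis; 56 mm at the fork, the last 56 mm) and 10 mm thick; 0.25 kg.
- jar: Squat steel grinding jar with orange lid, 76 mm diameter, 50 mm high, about 0.5 kg, standing on the station's plate in front of the cradle. Origin: centre of its underside. Too wide to be gripped: push it low.
- clip: Brass hairpin clip lying flat on the bench, 126 mm long, 80 g: its loop is cased in a red square plastic grip 32 x 32 x 10 mm, from which two legs of 6 mm wire run forward. Origin: centre of the grip's underside; wire middle 3 mm above. The straight leg runs along +x at y +13 mm to its tip at x +110 mm (last 10 mm only 4 mm thick). The sprung bent leg is on the -y side.
- clip_leg (a joint): Opening of the clip's sprung leg (rad): 0 relaxed, 0.05 to 0.1 riding over the stud, near 0 when it hugs the stud. In clip x, y (mm) it runs (0,-13), (38,-8), (48,+6), (60,0), (71,+5) to its flared end (96,-8); its hollow at x 60 fits round the stud. Pushing it over takes about 5 to 15 N; pushed past home, it resists again, more stiffly.
- clip_tip (a point): Tip of the clip's straight leg, middle of the wire; axes as the clip's.
- clip_seat (a point): Point on the middle line of the clip's straight leg, 60 mm ahead of the loop's centre, opposite the hollow of the bent leg; axes as the clip's. It lies on the stud's axis when the clip is home.
- spatula: Steel spatula with handle lying on the bench, 170 mm long; leave it alone.
- bottle: Green glass bottle with orange cap, 150 mm high, leave alone. Origin: centre of the underside.
- tin: Steel tin, 80 mm diameter, 75 mm high, leave alone. Origin: centre of the underside.
- washbottle: White wash bottle with red cap, 160 mm high, leave alone. Origin: centre of the underside.
- beaker: White beaker, 70 mm diameter, 80 mm high, leave alone. Origin: centre of the underside.

How it is judged:
By the outcome, as a careful person would: the job done as asked, in the order asked, and still so for the second after the job is handed in, with the robot touching nothing.
It also fails if it takes over 64 s, if anything falls off the work surface, if the arm or the gripper's body presses on something with over 40 N, if the wrist force passes 120 N, or if a joint passes its speed limit or range.

## Working session

There is one attempt and no reset: what is moved stays moved. The work goes in short steps, Python scripts to look and compute and a tool call to move; the robot and the scene stay as the last step left them, time stands still between calls to the robot, and variables do not carry over. Pictures are saved under pics/ and viewed, and the job is handed in when it is done.

Besides the shell and the picture viewer there is one more tool, called after "Request:" by a JSON object that holds its "fn" and its "kwargs". send_rows: Moves the arm, as the interface text tells. Its arguments: {"type":"object","properties":{"commands":{"type":"array","items":{"type":"array"}},"hand":{"type":"number"},"force":{"type":"number"}},"required":["commands"]}

```bash
ls; mkdir -p pics; python3 - <<'E'
from cell import manip
import cv2
print(manip.read_state()); print(manip.grasp_offset)
for n in ("scene","side","wrist"):
    im=manip.camera(n); cv2.imwrite(f"pics/{n}0.png",im[:,:,::-1]); print(n,manip.camera_model(n))
E
```

```text
pics
{'clock': 0.0, 'joints': array([ 1.06239364e+00,  3.00472063e-01,  1.52160841e+00,  3.89945317e-06,
        1.32068269e+00, -6.66043508e-02]), 'qd': array([ 0.00070587, -0.00236037,  0.00010811,  0.00067751,  0.0009343 ,
        0.00037174]), 'effort': array([ 7.03038677e-04, -5.31798756e+01, -3.52745354e+01,  7.10150390e-02,
        2.43337720e-02, -1.88106715e-04]), 'eef_pos': array([235.01872502, 496.92702886, 179.27425548]), 'eef_rot': array([-3.14042499e+00, -8.16722825e-05,  2.69979330e+00]), 'wrist_force': array([-0.03676751,  0.05455575, -0.39965359]), 'moment': array([ 0.00477304, -0.02142002, -0.03528054]), 'finger_gap': 94.07717654996381}
18.8
scene {'K': array([[479.20900851,   0.        , 270.65425228],
       [  0.        , 479.20900851, 208.83781783],
       [  0.        ,   0.        ,   1.        ]]), 'eye': array([1108.01611393,  544.59386377, 1246.72999902]), 'attitude': array([-2.57250163, -0.01253368,  2.40684072])}
side {'K': array([[530.86954566,   0.        , 278.9823701 ],
       [  0.        , 530.86954566, 206.60690789],
       [  0.        ,   0.        ,   1.        ]]), 'eye': array([  231.47574312, -1107.70127565,  1053.90393153]), 'attitude': array([-2.27026412,  0.02236842, -0.31030284])}
wrist {'K': array([[363.2564709 ,   0.        , 280.67619366],
       [  0.        , 363.2564709 , 209.14230045],
       [  0.        ,   0.        ,   1.        ]]), 'mount': array([[-6.46532193e-04, -9.65601405e-01, -2.60025976e-01,
         7.60345773e+01],
       [ 9.99999704e-01, -5.16001495e-04, -5.70251616e-04,
        -1.80485247e-01],
       [ 4.16461970e-04, -2.60026268e-01,  9.65601453e-01,
        -2.04188378e+02],
       [ 0.00000000e+00,  0.00000000e+00,  0.00000000e+00,
         1.00000000e+00]])}
```

View pics/scene0.png

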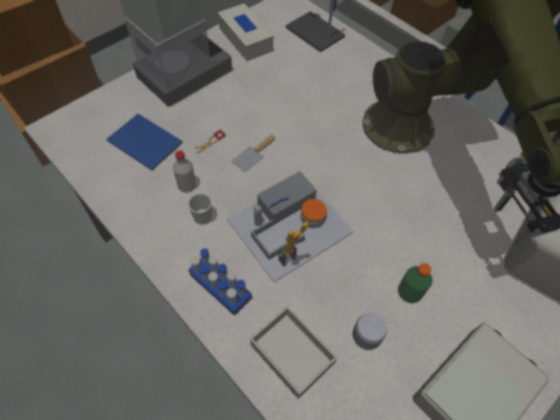

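View pics/side0.png

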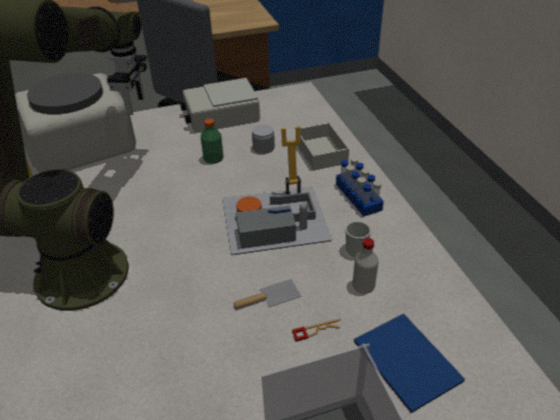

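View pics/wrist0.png

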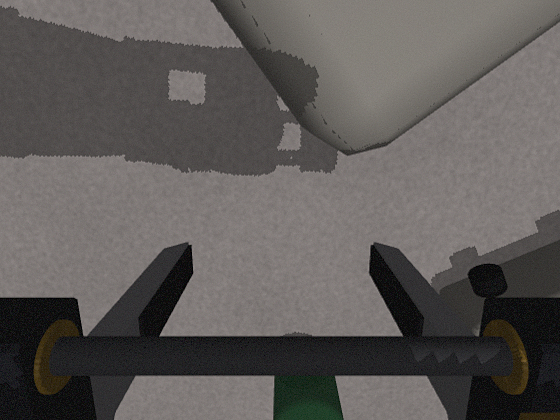

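```bash
cat > h.py <<'E'
import numpy as np, cv2
from scipy.spatial.transform import Rotation as R
from cell import manip
def cam(n,st=None):
    m=manip.camera_model(n)
    if n=="wrist":
        st=st or manip.read_state()
        T=np.eye(4);T[:3,:3]=R.from_euler('xyz',st['eef_rot']).as_matrix();T[:3,3]=st['eef_pos']
        M=T@m['mount'];return m['K'],M[:3,:3],M[:3,3]
    return m['K'],R.from_euler('xyz',m['attitude']).as_matrix(),m['eye']
def proj(c,P):
    K,A,e=c;p=(np.atleast_2d(P)-e)@A@K.T;return p[:,:2]/p[:,2:]
def onz(c,uv,z):
    K,A,e=c;d=np.c_[np.atleast_2d(uv).astype(float),np.ones(len(np.atleast_2d(uv)))]@np.linalg.inv(K).T@A.T
    return e+d*((z-e[2])/d[:,2])[:,None]
def crop(im,x0,y0,w,h,s,fn):
    c=cv2.resize(im[y0:y0+h,x0:x0+w],None,fx=s,fy=s,interpolation=cv2.INTER_CUBIC)
    cv2.imwrite(fn,c)
E
python3 - <<'E'
from h import *
s=cv2.imread('pics/scene0.png');d=cv2.imread('pics/side0.png')
crop(s,180,120,190,150,4,'pics/s_c.png');crop(d,200,115,190,140,4,'pics/d_c.png')
crop(d,220,270,140,90,5,'pics/d_c2.png')
c=cam('scene');k=cam('side');print(proj(c,[[0,0,0],manip.read_state()['eef_pos']]),proj(k,[[0,0,0],manip.read_state()['eef_pos']]))
E
```

```text
[[397.08298365 125.40273363]
 [503.4736917  230.67943089]] [[ 81.69172167 273.80550104]
 [136.52850749 112.88506696]]
```

View pics/s_c.png

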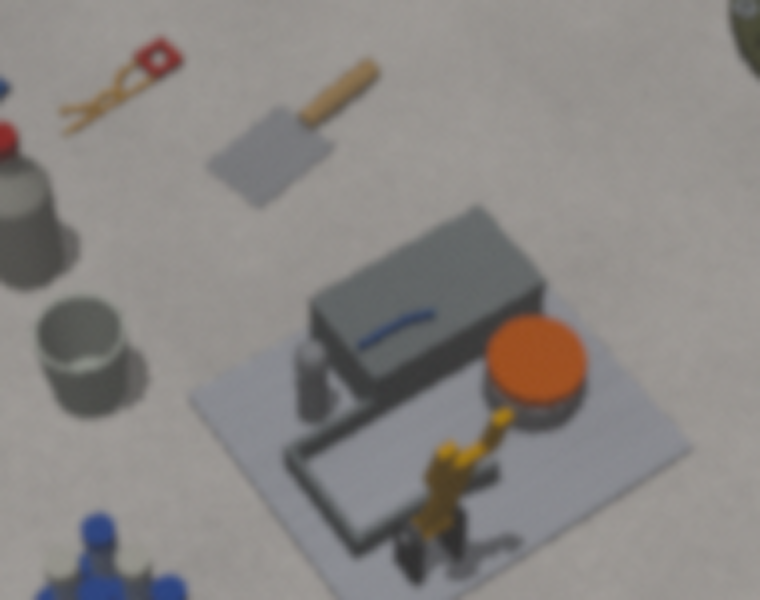

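View pics/d_c.png

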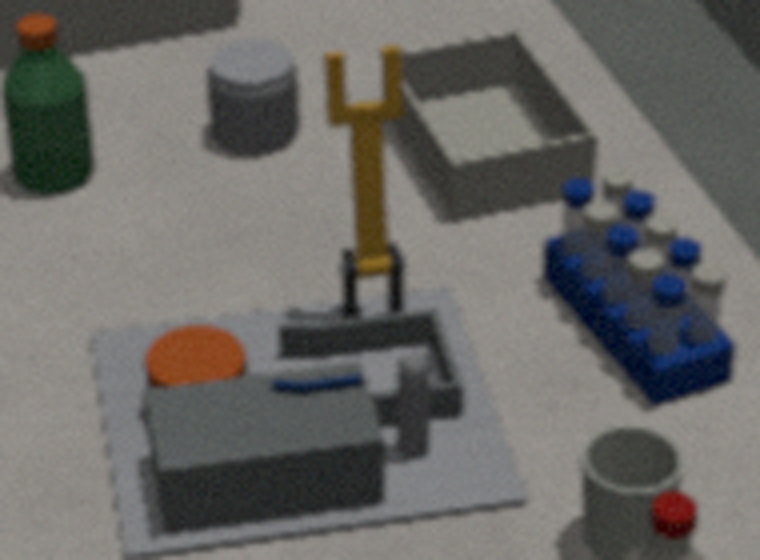

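View pics/d_c2.png

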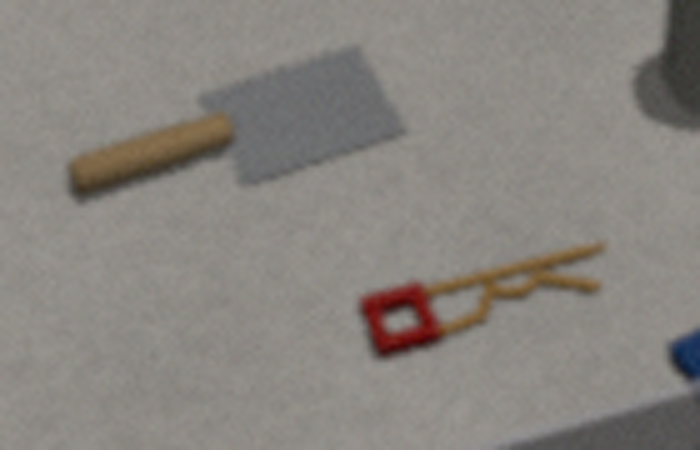

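```bash
cat >> h.py <<'E'
def full(xy,x0,y0,s): return (np.array(xy,float)+.5)/s-.5+np.array([x0,y0])
def st2w(p,P):
    P=np.atleast_2d(P);c,s=np.cos(p[2]),np.sin(p[2])
    return np.c_[p[0]+c*P[:,0]-s*P[:,1],p[1]+s*P[:,0]+c*P[:,1],P[:,2]]
E
cat > fit.py <<'E'
from h import *
from scipy.optimize import least_squares
c=cam('scene');k=cam('side')
S=[((70,-67,8),(190,398)),((-220,185,8),(692,450)),((-190,-53,70),(480,207)),((-190,34,70),(546,284)),((-32,-53,70),(310,298)),((-32,34,70),(375,368)),((0,0,93),(310,348))]
D=[((-220,185,8),(95,335)),((-220,-67,8),(126,556)),((70,-67,8),(525,497)),((70,185,8),(455,290)),((-190,-53,70),(163,465)),((-32,-53,70),(382,441)),((-32,34,70),(372,378)),((0,0,93),(412,360))]
def res(f,cm,obs,off): return (proj(cm,f([o[0] for o in obs]))-full([o[1] for o in obs],*off))
f=lambda p:np.r_[res(lambda P:st2w(p,P),c,S,(180,120,4)).ravel(),res(lambda P:st2w(p,P),k,D,(200,115,4)).ravel()]
r=least_squares(f,[500,100,0],loss='soft_l1');print('station',r.x);print(r.fun.reshape(-1,2).round(1))
# clip: scene crop same, side crop2 (220,270,5): grip corners z=10 top(approx 5)
Sc=[((-16,16,10),(133,63)),((-16,-16,10),(160,37))]
E
python3 fit.py
```

```text
station [627.49784126 -25.53299662  -6.43187558]
[[-1.5 -2.2]
 [-0.1 -0.2]
 [-0.2 -1.1]
 [ 0.1 -0.9]
 [-0.9 -0.7]
 [-1.   2.5]
 [-0.5  0. ]
 [-0.6 -2.1]
 [-1.1 -1.5]
 [ 0.8  0.1]
 [-0.3 -1.6]
 [-1.7  0.2]
 [ 0.3 -0.9]
 [-2.7 -5. ]
 [ 0.5 -0.5]]
```

```bash
cat > draw.py <<'E'
from h import *
def box(x0,x1,y0,y1,z): return [(x0,y0,z),(x1,y0,z),(x1,y1,z),(x0,y1,z),(x0,y0,z)]
def draw(src,camn,p,x0,y0,w,h,s,fn,extra=[]):
    im=cv2.imread(src) if isinstance(src,str) else src
    c=cv2.resize(im[y0:y0+h,x0:x0+w],None,fx=s,fy=s,interpolation=cv2.INTER_CUBIC)
    c=cv2.convertScaleAbs(c,alpha=1.4)
    cm=cam(camn) if isinstance(camn,str) else camn
    lines=[box(-220,70,-67,185,8),box(-190,-32,-53,34,70),[(-80,4.5,79),(-36,4.5,79)],[(0,0,93),(0,0,8)],[(12*np.cos(a),12*np.sin(a),93) for a in np.linspace(0,6.3,20)]]
    L=[st2w(p,l) for l in lines]+[np.array(e,float) for e in extra]
    for l in L:
        q=(proj(cm,l)-[x0,y0]+.5)*s-.5
        cv2.polylines(c,[np.round(q).astype(int).reshape(-1,1,2)],False,(0,255,0),1)
    cv2.imwrite(fn,c)
E
python3 - <<'E'
from draw import *
p=[627.5,-25.5,-6.432]
draw('pics/scene0.png','scene',p,215,160,150,115,5,'pics/s_d.png')
draw('pics/side0.png','side',p,215,165,125,95,6,'pics/d_d.png')
E
```

```text
(no output)
```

View pics/s_d.png

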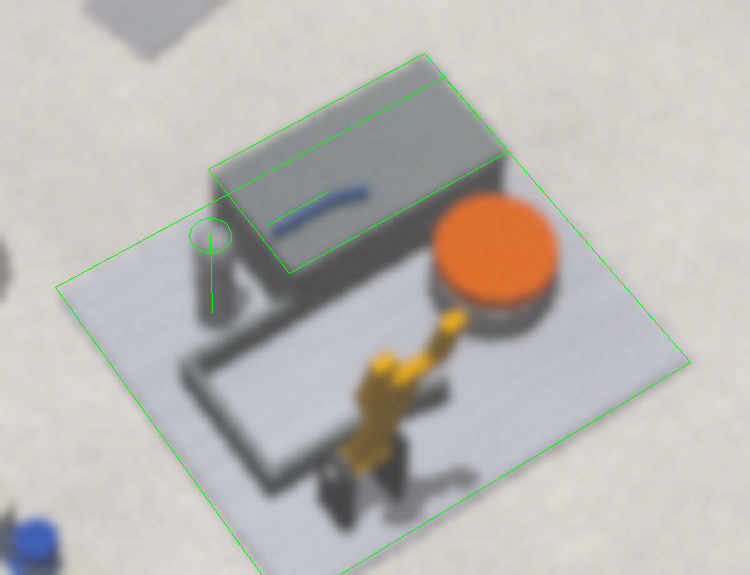

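View pics/d_d.png

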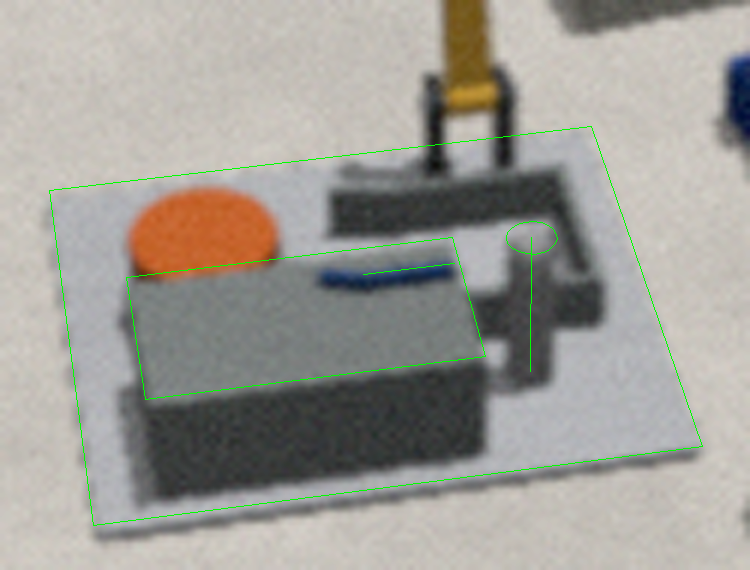

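```bash
cat >fit2.py <<'E'
from h import *
import fit as F
from scipy.optimize import least_squares
F.D[6]=((-32,34,70),(370,361))
r=least_squares(F.f,[627,-25,-6.4]);p=r.x;p[2]+=2*np.pi;print(p)
print(r.fun.reshape(-1,2).round(1))
s=onz(F.c,full([(133,63),(160,37),(184,60),(160,82)],180,120,4),8);d=onz(F.k,full([(362,298),(424,284),(440,338),(378,355)],220,270,5),8)
print('grip',s.mean(0),d.mean(0))
ts=onz(F.c,full([(66,133)],180,120,4),3);td=onz(F.k,full([(604,245)],220,270,5),3);print('tip',ts,td)
# leg base at grip
print('base',onz(F.c,full([(138,85)],180,120,4),3),onz(F.k,full([(430,289)],220,270,5),3))
# jar lid z=58 center
print('jar',onz(F.c,full([(536,360)],180,120,4),58),onz(F.k,full([(196,361)],200,115,4),58))
j=st2w(p,[(0,75,8)]);print('cradle',j)
E
python3 fit2.py
```

```text
station [627.49784126 -25.53299662  -6.43187558]
[[-1.5 -2.2]
 [-0.1 -0.2]
 [-0.2 -1.1]
 [ 0.1 -0.9]
 [-0.9 -0.7]
 [-1.   2.5]
 [-0.5  0. ]
 [-0.6 -2.1]
 [-1.1 -1.5]
 [ 0.8  0.1]
 [-0.3 -1.6]
 [-1.7  0.2]
 [ 0.3 -0.9]
 [-2.7 -5. ]
 [ 0.5 -0.5]]
[ 6.27756385e+02 -2.55292241e+01 -1.44673900e-01]
[[-1.6 -2. ]
 [-0.1 -0.5]
 [-0.4 -1.2]
 [-0.  -1.1]
 [-1.1 -0.7]
 [-1.   2.5]
 [-0.5  0.1]
 [-0.7 -1.9]
 [-0.8 -1.3]
 [ 0.9 -0. ]
 [-0.4 -1.6]
 [-1.5  0.4]
 [ 0.5 -0.9]
 [-2.2 -0.7]
 [ 0.6 -0.5]]
grip [ 494.84722357 -370.63509735    8.        ] [ 492.56346324 -379.29048109    8.        ]
tip [[ 600.13332674 -363.57445248    3.        ]] [[ 602.54111954 -366.66221476    3.        ]]
base [[ 523.00720377 -364.84191475    3.        ]] [[ 512.83680293 -364.06015569    3.        ]]
jar [[494.36937258  76.47039314  58.        ]] [[490.1342712  63.4576074  58.       ]]
cradle [[638.56911561  48.68724885   8.        ]]
```

```bash
cat >> h.py <<'E'
def mv(target,yaw,cmd=None):
    """shift (m) & turn to reach target from cmd=(x,y,z,yaw) (default measured)"""
    st=manip.read_state()
    if cmd is None: cmd=[*st['eef_pos'],st['eef_rot'][2]]
    y=cmd[3];Rm=np.array([[np.cos(y),np.sin(y),0],[np.sin(y),-np.cos(y),0],[0,0,-1]])
    d=Rm.T@(np.array(target)-cmd[:3]);t=-(yaw-y);t=(t+np.pi)%(2*np.pi)-np.pi
    print('shift m',(d/1000).round(4),'turn',round(t,4))
E
python3 - <<'E'
from h import *
c=cam('scene')
print('bottle',onz(c,[(414,296)],0),'tin',onz(c,[(370,340)],0))
mv((380,70,330),-0.145,[235.158,497.182,179.846,2.70])
E
```

```text
bottle [[456.79118613 441.13062748   0.        ]] tin [[641.12246427 441.70866395   0.        ]]
shift m [-0.3135 -0.3243 -0.1502] turn 2.845
```

Request:
{"fn": "send_rows", "kwargs": {"commands": [[[0,0,-0.04],0.11],[[0,-0.01,-0.08],0.23],[[-0.01,-0.03,-0.11],0.35],[[-0.03,-0.06,-0.13],0.47],[[-0.06,-0.09,-0.15],0.59],[[-0.08,-0.115,-0.15],0.71],[[-0.11,-0.14,-0.15],0.83],[[-0.135,-0.165,-0.15],0.95]], "hand": 0.6}}

```text
clock: 0.82
eef_pos: [286.9, 288.6, 330.1]
eef_rot: [3.141, -0.0, 1.744]
wrist_force: [1.5, -0.2, -0.5]
finger_gap: 43.6
```

```bash
python3 - <<'E'
from h import *
s=manip.read_state();print(s['eef_pos'],s['eef_rot'],s['joints'],s['finger_gap'])
c=2.7;import math
x=235.158+math.cos(c)*-135+math.sin(c)*-165; y=497.182+math.sin(c)*-135-math.cos(c)*-165
print(x,y)
mv((380,70,330),-0.145)
E
```

```text
[286.89907231 288.55122433 330.05344877] [ 3.14086779e+00 -2.67253450e-04  1.74434659e+00] [ 6.98296912e-01 -1.03947258e-01  1.62104384e+00 -1.32040412e-04
  1.62373485e+00  5.24739713e-01] 43.62468093903037
286.69005893372133 290.3138127356179
shift m [-2.313e-01  5.400e-02  1.000e-04] turn 1.8893
```

Request:
{"fn": "send_rows", "kwargs": {"commands": [[[-0.03,0.005,0],0.11],[[-0.06,0.01,0],0.23],[[-0.09,0.02,0],0.35],[[-0.12,0.03,0],0.47],[[-0.15,0.04,0],0.59],[[-0.18,0.045,0],0.71],[[-0.21,0.05,0],0.83],[[-0.231,0.054,0],0.95]], "hand": 0.4}}

```text
clock: 1.48
eef_pos: [381.2, 70.5, 329.7]
eef_rot: [3.142, 0.0, 0.793]
wrist_force: [0.6, -0.0, 0.0]
finger_gap: 28.2
```

Request:
{"fn": "send_rows", "kwargs": {"commands": [[[0,0,0],0.12],[[0,0,0],0.24],[[0,0,0],0.36],[[0,0,0],0.48],[[0,0,0],0.6],[[0,0,0],0.72],[[0,0,0],0.84],[[0,0,0],0.943]]}}

```text
clock: 2.15
eef_pos: [380.8, 72.6, 329.7]
eef_rot: [3.141, 0.0, -0.149]
wrist_force: [-0.8, -0.4, 0.3]
finger_gap: 28.3
```

```bash
python3 - <<'E'
from draw import *
s=manip.read_state();print(s['eef_pos'],s['eef_rot'],s['joints'],s['finger_gap'])
im=manip.camera('wrist')[:,:,::-1].copy();cv2.imwrite('pics/w1.png',im);np.save('w1.npy',np.r_[s['eef_pos'],s['eef_rot']])
draw(im,cam('wrist',s),[627.756,-25.53,-.1447],0,0,560,420,1.4,'pics/w1d.png')
E
```

```text
[380.82642878  72.57475887 329.72715782] [ 3.14149500e+00  2.61567506e-04 -1.49464899e-01] [ 9.37895707e-02 -1.49286531e-01  1.66170187e+00 -3.18337557e-05
  1.62945470e+00  1.81404892e+00] 28.29424826843282
```

View pics/w1d.png

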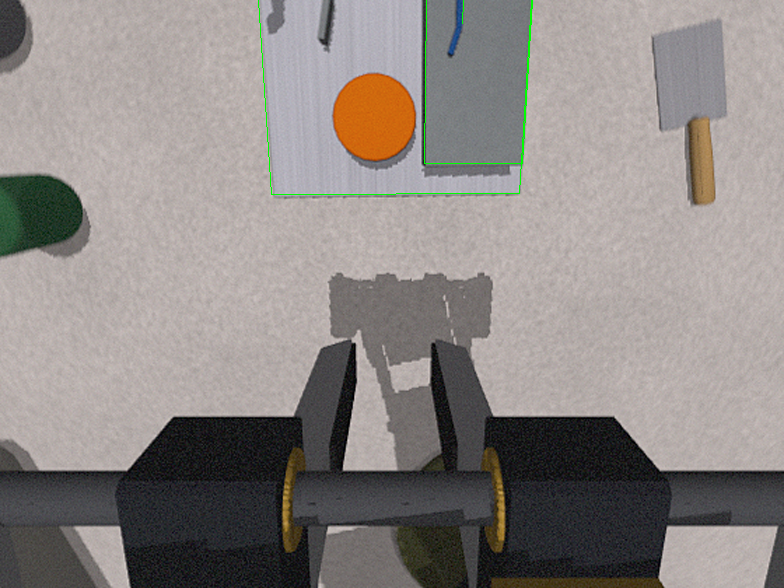

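```bash
cat >> h.py <<'E'
P0=[627.756,-25.53,-.1447]
def w2s(P,p=P0):
    P=np.atleast_2d(P)-[p[0],p[1],0];c,s=np.cos(p[2]),np.sin(p[2]);return np.c_[c*P[:,0]+s*P[:,1],-s*P[:,0]+c*P[:,1],P[:,2]]
E
python3 - <<'E'
from h import *
c=cam('wrist');j=onz(c,[(267.3,83.3)],58);print(j,w2s(j))
# plate corners
q=onz(c,np.array([(274,195),(519,194)])/1.4,8);print(q,w2s(q))
q=onz(c,np.array([(425,164),(520,164)])/1.4,70);print(w2s(q))
js=w2s(j)[0]
a=st2w(P0,[(js[0]-75,75,60)])[0];print(a);mv(a,-.1447)
E
```

```text
[[490.58578711  71.80843067  58.        ]] [[-149.77244631   76.54182984   58.        ]]
[[435.73812034 186.22265346   8.        ]
 [397.78988735 -60.24765724   8.        ]] [[-220.54493581  181.85154287    8.        ]
 [-222.55665246  -67.51492529    8.        ]]
[[-190.85104846   32.09682868   70.        ]
 [-191.86329616  -51.92117506   70.        ]]
[416.14727139  81.09738202  60.        ]
shift m [ 0.0336 -0.0139  0.2697] turn -0.0114
```

```bash
python3 - <<'E'
from h import *
mv(st2w(P0,[(-222,76,16)])[0],-.1447)
E
```

```text
shift m [ 0.0364 -0.0149  0.3137] turn -0.0114
```

Request:
{"fn": "send_rows", "kwargs": {"commands": [[[0.004,-0.002,0.035],0],[[0.012,-0.004,0.075],0],[[0.02,-0.007,0.115],0],[[0.026,-0.01,0.155],0],[[0.031,-0.013,0.195],0],[[0.036,-0.014,0.235],0],[[0.036,-0.014,0.275],0],[[0.036,-0.014,0.31],0]]}}

```text
clock: 2.87
eef_pos: [417.8, 81.3, 17.5]
eef_rot: [3.141, 0.001, -0.14]
wrist_force: [1.3, -0.4, -0.5]
finger_gap: 28.3
```

```bash
python3 - <<'E'
from h import *
for i in range(3):
    s=manip.read_state();print(s['clock'],s['eef_pos'],s['eef_rot'],w2s(s['eef_pos']),s['wrist_force'])
mv(st2w(P0,[(-150,76,16)])[0],-.1447)
E
```

```text
2.8667 [417.80160337  81.26497456  17.51965186] [ 3.14137194e+00  9.63303512e-04 -1.40376553e-01] [[-223.15956951   75.40438841   17.51965186]] [ 1.29397125 -0.4421145  -0.53366647]
2.8667 [417.80160337  81.26497456  17.51965186] [ 3.14137194e+00  9.63303512e-04 -1.40376553e-01] [[-223.15956951   75.40438841   17.51965186]] [ 1.29397125 -0.4421145  -0.53366647]
2.8667 [417.80160337  81.26497456  17.51965186] [ 3.14137194e+00  9.63303512e-04 -1.40376553e-01] [[-223.15956951   75.40438841   17.51965186]] [ 1.29397125 -0.4421145  -0.53366647]
shift m [ 0.0732 -0.0003  0.0015] turn 0.0043
```

Request:
{"fn": "send_rows", "kwargs": {"commands": [[[0.015,0,0],0],[[0.028,0,0],0],[[0.04,0,0],0],[[0.052,0,0],0],[[0.064,0,0],0],[[0.076,0,0],0],[[0.088,0,0],0],[[0.1,0,0],0]]}}

```text
clock: 3.53
eef_pos: [517.4, 67.0, 19.4]
eef_rot: [3.141, 0.002, -0.14]
wrist_force: [-1.4, 0.8, -2.0]
finger_gap: 28.2
```

Request:
{"fn": "send_rows", "kwargs": {"commands": [[[0.012,0,0],0],[[0.024,0,0],0],[[0.036,0,0],0],[[0.046,0,0],0],[[0.054,0,0],0],[[0.06,0,0],0],[[0.066,0,0],0],[[0.07,0,0],0]]}}

```text
clock: 4.2
eef_pos: [587.0, 57.0, 19.7]
eef_rot: [3.142, 0.0, -0.143]
wrist_force: [-2.2, 0.2, -1.1]
finger_gap: 28.4
```

```bash
python3 - <<'E'
from draw import *
s=manip.read_state();print(s['eef_pos'],s['eef_rot'],w2s(s['eef_pos']),s['wrist_force'])
im=manip.camera('wrist')[:,:,::-1].copy();cv2.imwrite('pics/w2.png',im)
draw(im,cam('wrist',s),P0,0,0,560,420,1.4,'pics/w2d.png')
E
```

```text
[587.0479443   57.01671018  19.69500556] [ 3.14151491e+00  4.52758195e-04 -1.42503145e-01] [[-52.18549437  75.81411041  19.69500556]] [-2.23800154  0.20708382 -1.07042344]
```

View pics/w2d.png

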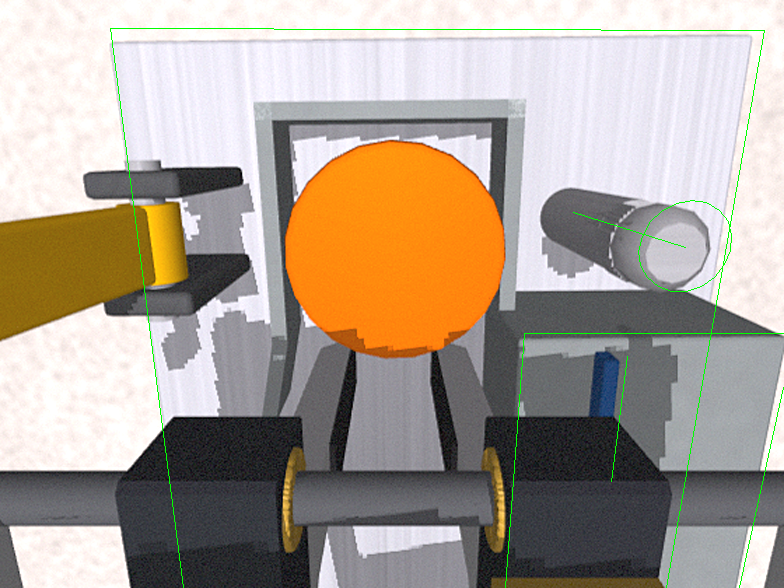

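```bash
python3 - <<'E'
from h import *
im=cv2.imread('pics/w2.png');crop(im,350,120,210,170,3.8,'pics/w2c.png')
E
```

```text
(no output)
```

View pics/w2c.png

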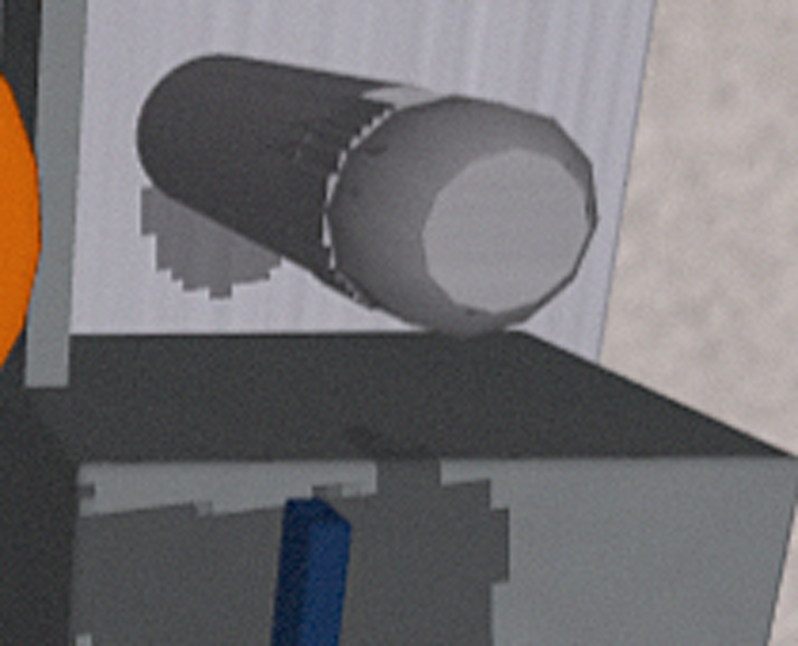

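```bash
cat > fit3.py <<'E'
from h import *
from scipy.optimize import least_squares
s=manip.read_state();c=cam('wrist',s)
O=[((0,0,93),full((511,232),350,120,3.8)),((-32,34,70),full((78,463),350,120,3.8)),((-32,-53,70),full((793,458),350,120,3.8)),((-36,4.5,79),full((325,501),350,120,3.8)),
((70,185,8),full((112,42),0,0,1.4)),((70,-67,8),full((751,35),0,0,1.4))]
f=lambda p:(proj(c,st2w(p,[o[0] for o in O]))-np.array([o[1] for o in O])).ravel()
r=least_squares(f,P0);print(r.x,r.fun.reshape(-1,2).round(1))
g=lambda p:(proj(c,st2w(p[:3],np.array([o[0] for o in O])+[0,0,p[3]]))-np.array([o[1] for o in O])).ravel()
r=least_squares(g,P0+[0]);print(r.x,r.fun.reshape(-1,2).round(1))
print(w2s(s['eef_pos'],r.x[:3]), onz(c,[(394.5/1.4,248/1.4)],58), w2s(onz(c,[(394.5/1.4,248/1.4)],58),r.x[:3]))
E
python3 fit3.py
```

```text
[ 6.26978873e+02 -2.26737782e+01 -1.36816929e-01] [[-3.5 -0.3]
 [-2.1  0.2]
 [ 3.4  0.3]
 [ 6.1  5.9]
 [-6.3 -3.1]
 [ 2.2 -1.4]]
[ 6.26323106e+02 -2.40441999e+01 -1.37422653e-01 -3.57140770e+00] [[-4.9 -0.8]
 [-0.8 -1.6]
 [ 0.4 -1.3]
 [ 5.8  3.7]
 [ 0.  -1. ]
 [ 0.3  1.1]]
[[-49.49196775  74.87943032  19.81262239]] [[632.45535    49.8860026  58.       ]] [[-4.0533057  74.07327436 58.        ]]
```

```bash
sed -i 's/(325,501)/(350,524)/' fit3.py; python3 fit3.py
```

```text
[ 6.26480283e+02 -2.31592868e+01 -1.35250017e-01] [[-2.2  0.9]
 [-0.8  1.2]
 [ 4.5  1. ]
 [ 0.9  0.7]
 [-5.3 -1.7]
 [ 2.9 -0.8]]
[ 6.25948200e+02 -2.42613667e+01 -1.35726396e-01 -2.84741815e+00] [[-3.3  0.4]
 [ 0.2 -0.2]
 [ 2.2 -0.3]
 [ 0.6 -1. ]
 [-0.2  0. ]
 [ 1.4  1.2]]
[[-49.02280839  75.22917175  19.81262239]] [[632.45535    49.8860026  58.       ]] [[-3.58557915 74.34594134 58.        ]]
```

Request:
{"fn": "send_rows", "kwargs": {"commands": [[[0.002,0,0],0],[[0.003,0,0],0],[[0.004,0,0],0],[[0.005,0,0],0],[[0.0055,0,0],0],[[0.006,0,0],0],[[0.006,0,0],0],[[0.006,0,0],0]]}}

```text
clock: 4.92
eef_pos: [592.7, 56.2, 19.9]
eef_rot: [-3.142, -0.0, -0.143]
wrist_force: [-1.8, 0.5, -0.1]
finger_gap: 28.2
```

Request:
{"fn": "send_rows", "kwargs": {"commands": [[[0.001,0,0],0],[[0.002,0,0],0],[[0.003,0,0],0],[[0.003,0,0],0],[[0.003,0,0],0],[[0.003,0,0],0],[[0.003,0,0],0],[[0.003,0,0],0]]}}

```text
clock: 5.58
eef_pos: [594.1, 56.1, 19.6]
eef_rot: [3.141, 0.004, -0.143]
wrist_force: [-14.3, 1.8, 6.4]
finger_gap: 28.1
```

```bash
sed -i 's/^P0=.*/P0=[626.0,-24.0,-.1357]/' h.py; python3 - <<'E'
from draw import *
s=manip.read_state();print(s['eef_pos'],s['eef_rot'],w2s(s['eef_pos']),s['wrist_force'])
im=manip.camera('wrist')[:,:,::-1].copy();cv2.imwrite('pics/w3.png',im)
draw(im,cam('wrist',s),P0,0,0,560,420,1.4,'pics/w3d.png')
E
```

```text
[594.09871176  56.0514827   19.64357849] [ 3.14123827  0.0040773  -0.14304313] [[-42.43769321  74.99982846  19.64357849]] [-14.2569485    1.82256052   6.38914329]
```

View pics/w3d.png

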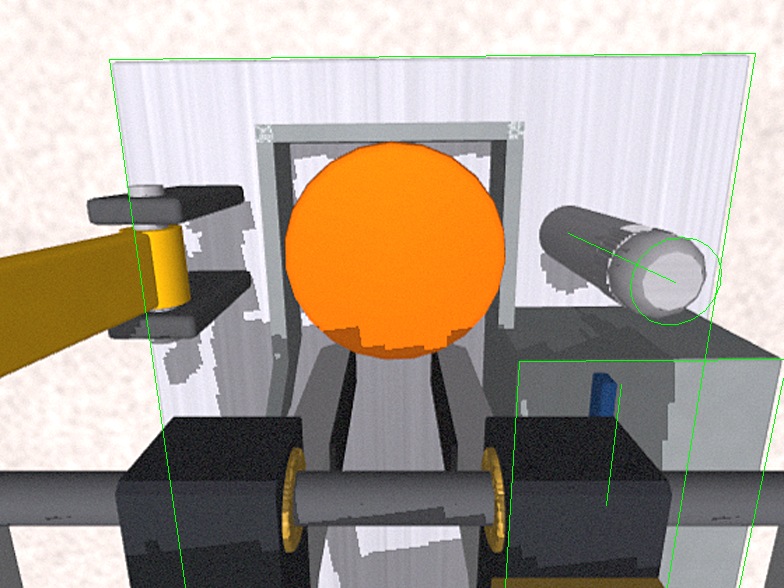

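Request:
{"fn": "send_rows", "kwargs": {"commands": [[[-0.02,0,0],0],[[-0.05,0,-0.005],0],[[-0.06,0,-0.04],0],[[-0.06,0,-0.08],0],[[-0.06,0,-0.12],0],[[-0.06,0,-0.16],0],[[-0.06,0,-0.2],0],[[-0.06,0,-0.24],0]], "hand": 1, "force": 20}}

```text
clock: 6.3
eef_pos: [536.2, 64.3, 262.5]
eef_rot: [-3.141, -0.002, -0.143]
wrist_force: [0.2, -0.4, 0.1]
finger_gap: 0.2
```

```bash
python3 - <<'E'
from draw import *
s=manip.read_state();print(s['eef_pos'],s['eef_rot'],w2s(s['eef_pos']),s['wrist_force'],s['finger_gap'])
im=manip.camera('wrist')[:,:,::-1].copy();cv2.imwrite('pics/w4.png',im)
draw(im,cam('wrist',s),P0,0,0,560,420,1.4,'pics/w4d.png')
mv(st2w(P0,[(15,250,275)])[0],-.1357)
mv(st2w(P0,[(15,250,158)])[0],-.1357)
E
```

```text
[536.23279432  64.28907531 262.50280389] [-3.14135181e+00 -1.73440521e-03 -1.43206593e-01] [[-100.88605578   75.33336435  262.50280389]] [ 0.18202829 -0.41485132  0.07650726] 0.19719126537676032
shift m [ 0.1125 -0.1751 -0.0043] turn -0.0075
shift m [ 0.1125 -0.1751  0.1127] turn -0.0075
```

View pics/w4d.png

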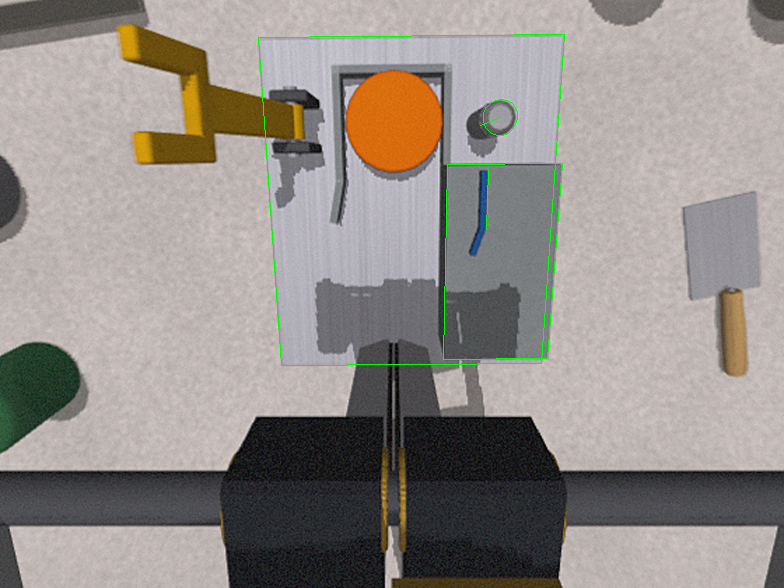

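Request:
{"fn": "send_rows", "kwargs": {"commands": [[[0.02,-0.02,-0.01],0],[[0.045,-0.05,-0.015],0],[[0.07,-0.08,-0.015],0],[[0.09,-0.11,-0.015],0],[[0.11,-0.14,-0.015],0],[[0.113,-0.175,-0.01],0],[[0.113,-0.178,0.03],0],[[0.113,-0.178,0.07],0]]}}

```text
clock: 7.02
eef_pos: [674.9, 227.0, 189.7]
eef_rot: [-3.139, -0.005, -0.141]
wrist_force: [1.9, 0.2, -0.2]
finger_gap: 0.6
```

```bash
python3 - <<'E'
from h import *
s=manip.read_state();print(s['eef_pos'],w2s(s['eef_pos']))
mv(st2w(P0,[(15,235,158)])[0],-.1357)
mv(st2w(P0,[(15,108,158)])[0],-.1357)
E
```

```text
[674.85558242 226.95026969 189.73253931] [[ 14.45691353 255.25262671 189.73253931]]
shift m [0.0006 0.0202 0.0317] turn -0.0051
shift m [0.0013 0.1472 0.0317] turn -0.0051
```

Request:
{"fn": "send_rows", "kwargs": {"commands": [[[0,0.005,0.03],0],[[0,0.015,0.032],0],[[0,0.025,0.032],0],[[0,0.034,0.032],0],[[0,0.043,0.032],0],[[0,0.052,0.032],0],[[0,0.061,0.032],0],[[0,0.07,0.032],0]]}}

```text
clock: 7.68
eef_pos: [663.8, 154.2, 159.0]
eef_rot: [-3.141, -0.002, -0.143]
wrist_force: [0.2, 0.2, 0.5]
finger_gap: 0.4
```

Request:
{"fn": "send_rows", "kwargs": {"commands": [[[0,0.01,0],0],[[0,0.02,0],0],[[0,0.03,0],0],[[0,0.04,0],0],[[0,0.05,0],0],[[0,0.06,0],0],[[0,0.07,0],0],[[0,0.079,0],0]]}}

```text
clock: 8.35
eef_pos: [652.1, 75.8, 157.9]
eef_rot: [3.141, 0.0, -0.143]
wrist_force: [0.1, -0.9, -0.4]
finger_gap: 0.7
```

```bash
python3 - <<'E'
from draw import *
s=manip.read_state();print(s['eef_pos'],w2s(s['eef_pos']),s['wrist_force'])
im=manip.camera('side')[:,:,::-1].copy();crop(im,200,100,190,150,4,'pics/d5.png')
E
```

```text
[652.14806383  75.76545249 157.86045194] [[ 12.41102103 102.38570852 157.86045194]] [ 0.1132912  -0.86521188 -0.42970004]
```

View pics/d5.png

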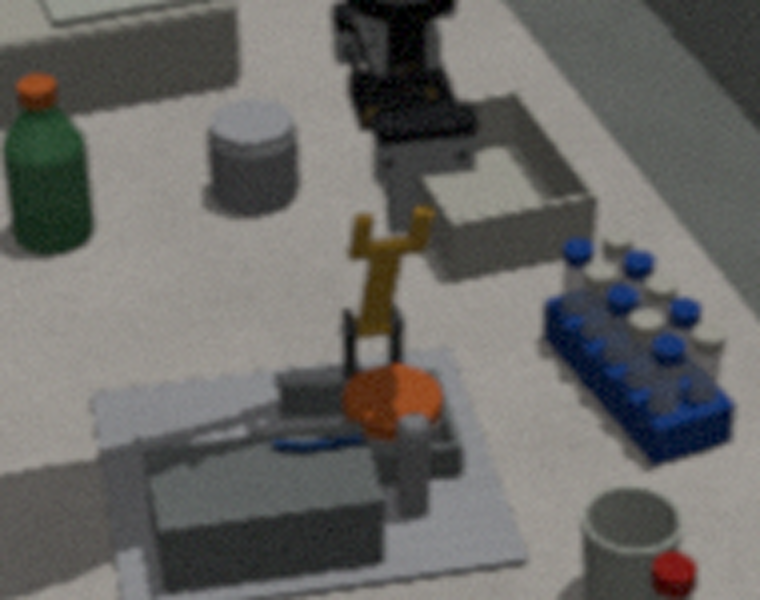

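```bash
python3 - <<'E'
from h import *
mv((420,-370,290),-.02)
E
```

```text
shift m [-0.1657  0.4732 -0.1321] turn -0.1245
```

Request:
{"fn": "send_rows", "kwargs": {"commands": [[[0,0,-0.03],0],[[-0.01,0,-0.07],0],[[-0.03,0.01,-0.1],0],[[-0.05,0.03,-0.12],0],[[-0.07,0.06,-0.13],0],[[-0.09,0.09,-0.13],0],[[-0.11,0.12,-0.13],0],[[-0.12,0.15,-0.13],0]]}}

```text
clock: 9.07
eef_pos: [510.2, -55.2, 288.5]
eef_rot: [3.142, -0.001, -0.142]
wrist_force: [1.0, 0.4, -0.6]
finger_gap: 0.3
```

```bash
python3 - <<'E'
from draw import *
s=manip.read_state();print(s['eef_pos'],s['eef_rot'],w2s(s['eef_pos']),s['wrist_force'])
im=manip.camera('wrist')[:,:,::-1].copy();cv2.imwrite('pics/w6.png',im)
draw(im,cam('wrist',s),P0,0,0,560,420,1.4,'pics/w6d.png')
mv((420,-370,290),-.02)
E
```

```text
[510.22921771 -55.15337743 288.47846157] [ 3.14153113e+00 -1.08131534e-03 -1.42483020e-01] [[-110.49193637  -46.52890451  288.47846157]] [ 0.95974577  0.44845525 -0.5780586 ]
shift m [-0.0433  0.3205 -0.0013] turn -0.125
```

View pics/w6d.png

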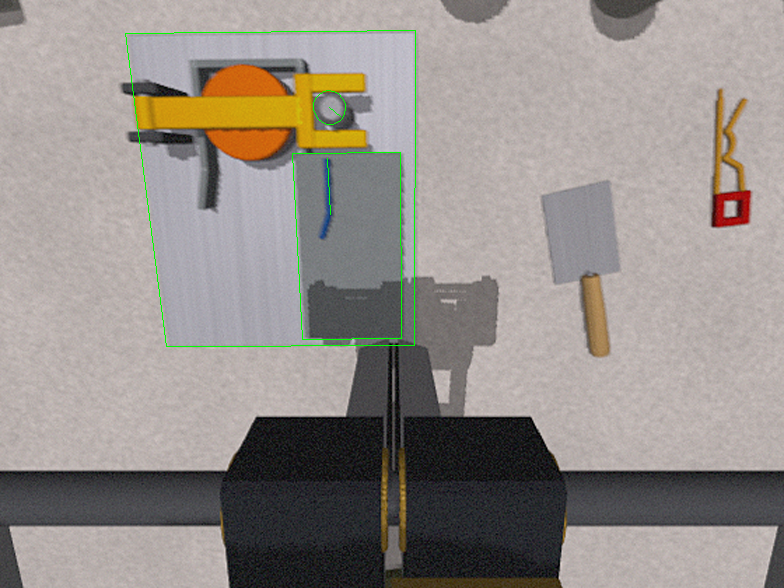

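```bash
cat > clip.py <<'E'
from h import *
def clip(c,grip,tip,base,sc):
    g=onz(c,np.array(grip)/sc,10).mean(0);t=onz(c,np.array([tip])/sc,3)[0];b=onz(c,np.array([base])/sc,3)[0]
    th=np.arctan2(t[1]-b[1],t[0]-b[0]);u=np.array([np.cos(th),np.sin(th),0]);v=np.array([-u[1],u[0],0])
    o=t-110*u-13*v
    print('grip',g,'from tip',o,'yaw',th,'len',np.linalg.norm(t-b));return g,th
E
python3 - <<'E'
from clip import *
g,th=clip(cam('wrist'),[(713,195),(750,190),(750,222),(713,228)],(720,90),(719,190),1.4)
mv((g[0]-70,g[1],260),th)
E
```

```text
grip [ 489.64577561 -379.34676324   10.        ] from tip [ 487.79855073 -384.85832785    3.        ] yaw 0.00866276597606949 len 89.67837850111417
shift m [-0.0423  0.3298  0.0287] turn -0.1536
```

Move above the clip, opening the gripper.

Request:
{"fn": "send_rows", "kwargs": {"commands": [[[-0.005,0.04,0],-0.02],[[-0.01,0.08,0],-0.04],[[-0.015,0.12,0],-0.06],[[-0.02,0.16,0],-0.08],[[-0.025,0.2,0.01],-0.1],[[-0.03,0.24,0.02],-0.12],[[-0.036,0.28,0.025],-0.14],[[-0.042,0.32,0.029],-0.152]], "hand": -0.3}}

```text
clock: 9.78
eef_pos: [423.8, -366.9, 258.3]
eef_rot: [-3.141, 0.0, 0.01]
wrist_force: [0.4, 0.1, 0.2]
finger_gap: 50.6
```

```bash
python3 - <<'E'
from draw import *
s=manip.read_state();print(s['eef_pos'],s['eef_rot'],s['finger_gap'])
im=manip.camera('wrist')[:,:,::-1].copy();cv2.imwrite('pics/w7.png',im);s2=manip.read_state();print(s2['eef_pos'])
crop(im,200,0,190,150,4,'pics/w7c.png')
np.save('w7.npy',np.r_[s['eef_pos'],s['eef_rot']])
E
```

```text
[ 423.8157003  -366.90127187  258.32150828] [-3.14127886e+00  2.95468380e-04  9.92454673e-03] 50.63682635905908
[ 421.39944696 -372.17451532  257.02586316]
```

View pics/w7c.png

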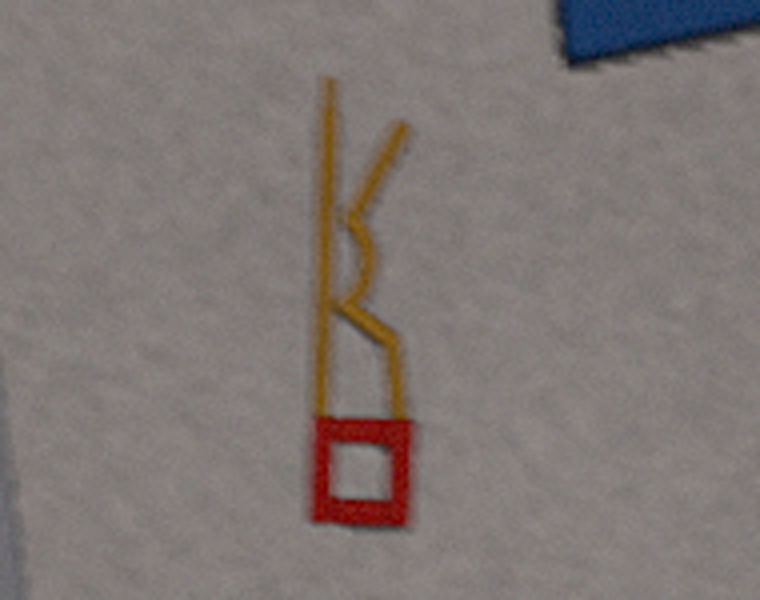

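```bash
python3 - <<'E'
from clip import *
w=np.load('w7.npy');c=cam('wrist',dict(eef_pos=w[:3],eef_rot=w[3:]))
F=lambda a:full(a,200,0,4)
g,th=clip(c,F([(316,418),(411,420),(312,522),(407,524)]),F((328.5,78)),F((321,415)),1)
s=manip.read_state();print(s['eef_pos'],s['eef_rot'])
mv((g[0],g[1],40),th);mv((g[0],g[1],2),th)
E
```

```text
grip [ 491.67308666 -377.54459709   10.        ] from tip [ 490.82926146 -377.91244438    3.        ] yaw -0.014465292915549825 len 92.93553962379424
[ 421.39944696 -372.17451532  257.02586316] [3.14155577e+00 2.18992223e-03 6.64780785e-03]
shift m [0.0702 0.0058 0.217 ] turn 0.0211
shift m [0.0702 0.0058 0.255 ] turn 0.0211
```

Request:
{"fn": "send_rows", "kwargs": {"commands": [[[0.015,0.002,0.03],0.021],[[0.03,0.004,0.065],0.021],[[0.045,0.005,0.1],0.021],[[0.06,0.006,0.135],0.021],[[0.07,0.006,0.165],0.021],[[0.07,0.006,0.19],0.021],[[0.07,0.006,0.205],0.021],[[0.07,0.006,0.207],0.021]]}}

```text
clock: 10.5
eef_pos: [493.8, -369.4, 48.3]
eef_rot: [-3.138, 0.004, -0.012]
wrist_force: [0.3, 0.2, -0.5]
finger_gap: 60.6
```

```bash
python3 - <<'E'
from h import *
s=manip.read_state();print(s['eef_pos'],s['eef_rot'],s['finger_gap'])
im=manip.camera('wrist')[:,:,::-1].copy();cv2.imwrite('pics/w8.png',im)
s=manip.read_state();print(s['eef_pos'],s['eef_rot'],s['finger_gap'])
mv((491.7,-377.5,2),-.0145)
E
```

```text
[ 493.81711494 -369.35228429   48.34503119] [-3.13827422  0.00406807 -0.01194356] 60.6371943930828
[ 494.37094827 -369.97126711   50.21558338] [-3.13973285e+00  2.29062698e-03 -1.21302213e-02] 60.86441180773534
shift m [-0.0026  0.0076  0.0482] turn 0.0024
```

View pics/w8.png

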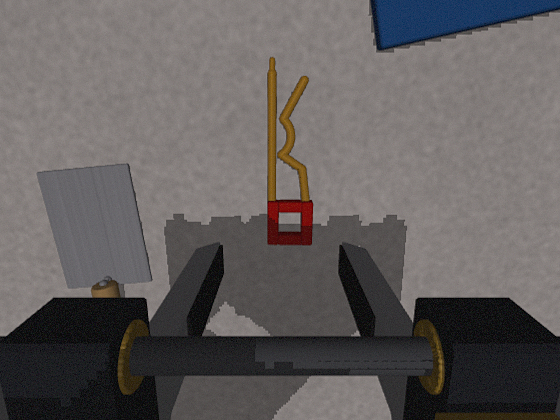

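```bash
python3 - <<'E'
from clip import *
c=cam('wrist',dict(eef_pos=[493.8,-369.35,48.34],eef_rot=[-3.13827,.00407,-.01194]))
g,th=clip(c,[(268,203),(312,203),(268,244),(312,244)],(272,58),(271.5,199),1)
mv((g[0],g[1],2.5),th)
E
```

```text
grip [ 492.5315093  -375.70314748   10.        ] from tip [ 491.18342252 -375.50086352    3.        ] yaw -0.0226961142831366 len 92.64743132345069
shift m [-0.0018  0.0058  0.0477] turn 0.0106
```

Request:
{"fn": "send_rows", "kwargs": {"commands": [[[-0.001,0.003,0.01],0.005],[[-0.002,0.005,0.02],0.01],[[-0.002,0.0055,0.03],0.01],[[-0.002,0.0055,0.037],0.01],[[-0.002,0.0055,0.042],0.01],[[-0.002,0.0055,0.045],0.01],[[-0.002,0.0055,0.046],0.01],[[-0.002,0.0055,0.046],0.01]]}}

```text
clock: 11.22
eef_pos: [492.9, -376.0, 5.8]
eef_rot: [-3.142, -0.0, -0.022]
wrist_force: [-0.2, 0.1, -0.1]
finger_gap: 61.2
```

```bash
python3 - <<'E'
from h import *
im=manip.camera('wrist')[:,:,::-1].copy();cv2.imwrite('pics/w9.png',im)
s=manip.read_state();print(s['eef_pos'],s['eef_rot'],s['finger_gap'],s['wrist_force'])
E
```

```text
[ 493.02985142 -376.07526568    6.12005187] [ 3.14134877e+00 -3.25133962e-04 -2.21671895e-02] 61.07641327086219 [0.50511714 0.03934725 0.13530378]
```

View pics/w9.png

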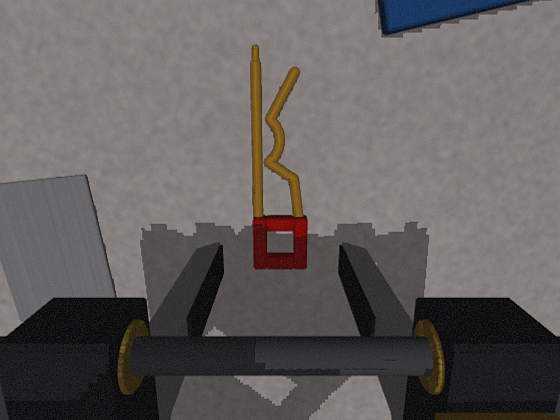

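Request:
{"fn": "send_rows", "kwargs": {"commands": [[[0,0,0.002],0],[[0,0,0.004],0],[[0,0,0.004],0],[[0,0,0.004],0],[[0,0,0.004],0],[[0,0,0.004],0],[[0,0,0.004],0],[[0,0,0.004],0]], "hand": 1, "force": 30}}

```text
clock: 11.93
eef_pos: [492.9, -376.0, 1.9]
eef_rot: [3.142, -0.0, -0.022]
wrist_force: [-0.1, -0.0, -0.5]
finger_gap: 11.3
```

```bash
python3 - <<'E'
from h import *
s=manip.read_state();print(s['eef_pos'],s['eef_rot'],s['finger_gap'],s['wrist_force'])
im=manip.camera('wrist')[:,:,::-1].copy();cv2.imwrite('pics/w10.png',im)
E
```

```text
[ 492.8793004  -376.03105017    1.90042465] [ 3.14153056e+00 -4.91230959e-05 -2.22299717e-02] 11.305876606677028 [-0.12500805 -0.01351697 -0.5136321 ]
```

View pics/w10.png

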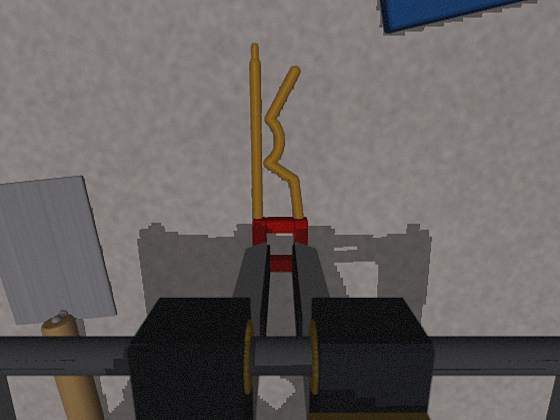

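```bash
python3 - <<'E'
from h import *
s=manip.read_state();print(s['clock'],s['finger_gap'],s['effort'],s['wrist_force'],s['moment'])
c=cam('wrist',s);m=manip.camera_model('wrist')
Mi=np.linalg.inv(m['mount'])
for p in [(8,5.6,0),(8,5.6,-10),(8,5.6,-18.8),(-8,5.6,0),(8,18,0),(8,18,-18.8),(0,5.6,-18.8)]:
    q=m['K']@(Mi@np.r_[p,1])[:3];print(p,q[:2]/q[2])
im=cv2.imread('pics/w10.png');crop(im,220,190,120,90,6,'pics/w10c.png')
E
```

```text
11.9833 7.529850064835004 [ 4.47645034e-04 -6.67125177e+01 -3.04573524e+01  5.13834693e-02
 -4.67344327e-02  1.27320154e-04] [-0.17972427 -0.17228805 -0.04926437] [ 0.01256549  0.14286605 -0.01657577]
(8, 5.6, 0) [290.20798456 228.56136851]
(8, 5.6, -10) [290.66745307 234.07579393]
(8, 5.6, -18.8) [291.10917496 239.37722903]
(-8, 5.6, 0) [290.04427186 253.86466674]
(8, 18, 0) [311.2062868  228.54474404]
(8, 18, -18.8) [314.04917408 239.35880692]
(0, 5.6, -18.8) [291.00954952 253.2057699 ]
```

View pics/w10c.png

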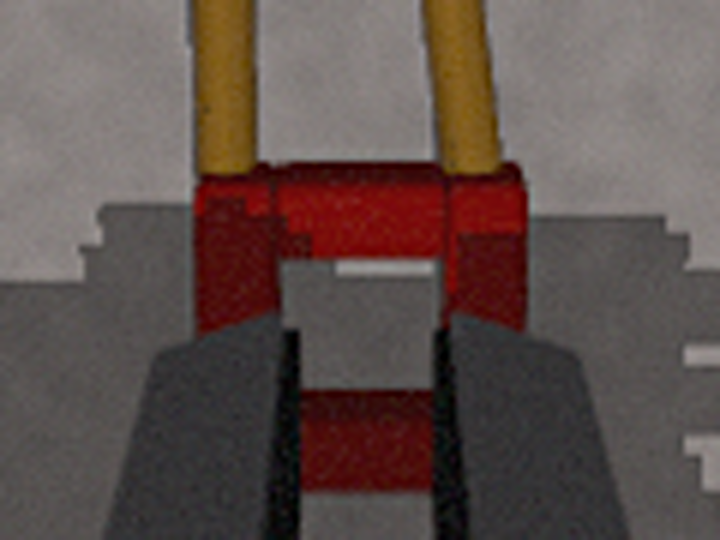

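Request:
{"fn": "send_rows", "kwargs": {"commands": [[[0,0,-0.002],0],[[0,0,-0.002],0],[[0,0,-0.002],0],[[0,0,-0.002],0],[[0,0,0],0],[[0,0,0.004],0],[[0,0,0.008],0],[[0,0,0.01],0]], "hand": -0.2}}

```text
clock: 12.65
eef_pos: [492.6, -375.8, -9.1]
eef_rot: [-3.141, 0.001, -0.022]
wrist_force: [0.7, 0.4, 0.2]
finger_gap: 55.3
```

```bash
python3 - <<'E'
from h import *
s=manip.read_state();print(s['clock'],s['eef_pos'],s['finger_gap'],s['wrist_force'],s['moment'])
im=manip.camera('side')[:,:,::-1].copy();crop(im,220,220,150,120,5,'pics/d11.png')
im=manip.camera('wrist')[:,:,::-1].copy();cv2.imwrite('pics/w11.png',im)
E
```

```text
12.65 [ 492.57826326 -375.75910345   -9.10112195] 55.33274417202967 [0.66820351 0.37612253 0.18622998] [0.0718647  0.15694927 0.00513663]
```

View pics/d11.png

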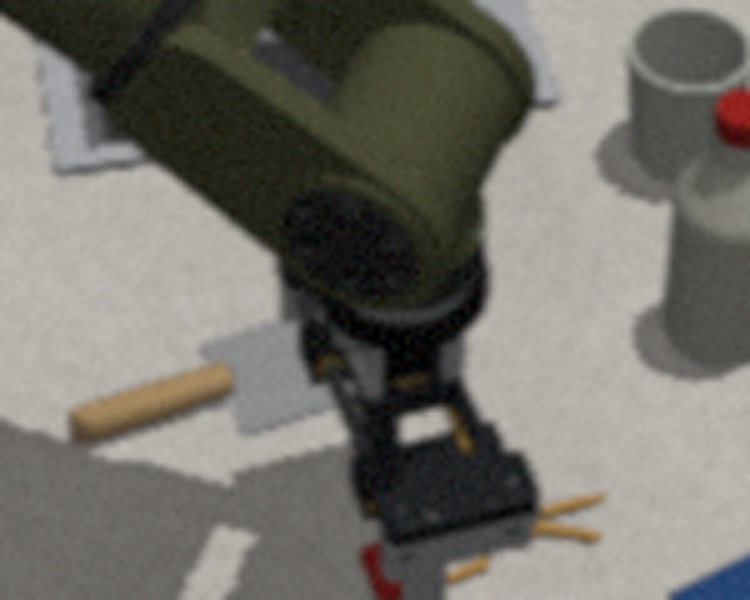

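View pics/w11.png

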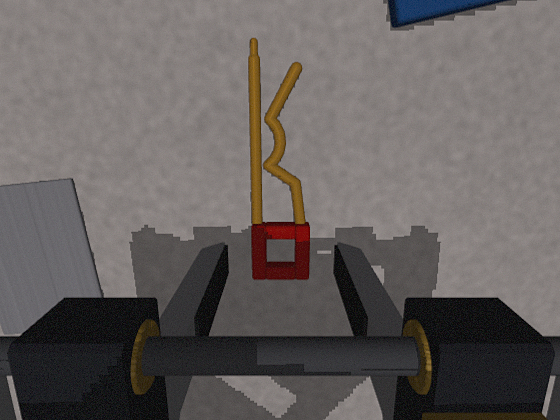

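Request:
{"fn": "send_rows", "kwargs": {"commands": [[[0,0,0.002],0],[[0,0,0.004],0],[[0,0,0.006],0],[[0,0,0.008],0],[[0,0,0.009],0],[[0,0,0.01],0],[[0,0,0.011],0],[[0,0,0.012],0]]}}

```text
clock: 13.42
eef_pos: [492.9, -376.1, -20.2]
eef_rot: [3.141, -0.0, -0.022]
wrist_force: [-0.1, 0.2, 0.8]
finger_gap: 56.5
```

Request:
{"fn": "send_rows", "kwargs": {"commands": [[[0,0,0.0005],0],[[0,0,0.001],0],[[0,0,0.0015],0],[[0,0,0.002],0],[[0,0,0.0025],0],[[0,0,0.003],0],[[0,0,0.003],0],[[0,0,0.003],0]]}}

```text
clock: 14.08
eef_pos: [492.9, -376.0, -23.2]
eef_rot: [-3.142, 0.0, -0.022]
wrist_force: [-0.4, -0.4, 0.4]
finger_gap: 56.8
```

```bash
python3 - <<'E'
from h import *
s=manip.read_state();print(s['clock'],s['eef_pos'],s['finger_gap'],s['wrist_force'],s['moment'])
im=manip.camera('wrist')[:,:,::-1].copy();crop(im,160,180,240,180,3,'pics/w12.png')
E
```

```text
14.0833 [ 492.85436148 -375.98235203  -23.17903164] 56.80553921289034 [-0.43571173 -0.35147111  0.37726279] [0.02795611 0.14576156 0.01352425]
```

View pics/w12.png

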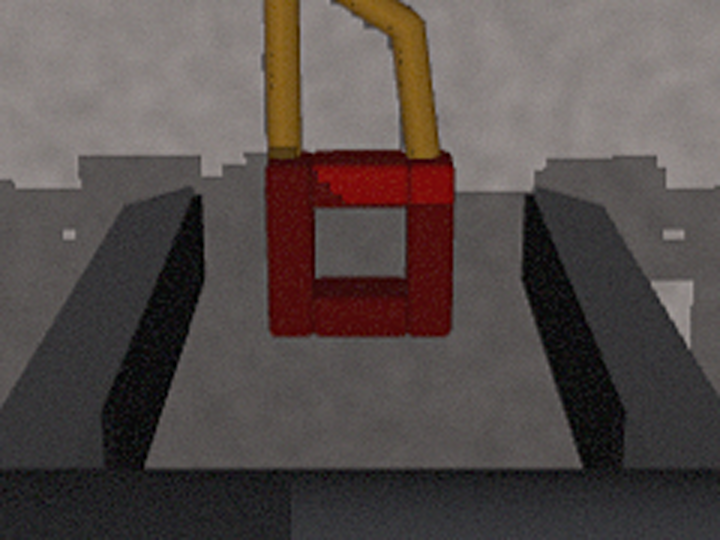

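Request:
{"fn": "send_rows", "kwargs": {"commands": [[[0,0,0.0007],0],[[0,0,0.0014],0],[[0,0,0.002],0],[[0,0,0.0025],0],[[0,0,0.0025],0],[[0,0,0.0025],0],[[0,0,0.0025],0],[[0,0,0.0025],0]]}}

```text
clock: 14.8
eef_pos: [492.9, -376.0, -25.3]
eef_rot: [3.142, -0.0, -0.022]
wrist_force: [-2.3, 1.8, 5.3]
finger_gap: 56.7
```

Request:
{"fn": "send_rows", "kwargs": {"commands": [[[0,0,-0.0012],0],[[0,0,-0.0012],0],[[0,0,-0.0012],0],[[0,0,-0.0012],0],[[0,0,-0.0012],0],[[0,0,-0.0012],0],[[0,0,-0.0012],0],[[0,0,-0.0012],0]], "hand": 1, "force": 30}}

```text
clock: 15.47
eef_pos: [492.9, -376.0, -24.5]
eef_rot: [-3.142, 0.0, -0.022]
wrist_force: [0.2, 0.4, -1.7]
finger_gap: 31.6
```

```bash
python3 - <<'E'
from h import *
im=manip.camera('wrist')[:,:,::-1].copy();cv2.imwrite('pics/w13.png',im)
s=manip.read_state();print(s['clock'],s['eef_pos'],s['finger_gap'],s['wrist_force'],s['moment'])
E
```

```text
15.5167 [ 492.82955382 -375.97556899  -24.52168038] 31.304040582861237 [-0.23545474 -0.27485013 -0.31330211] [-0.04012224  0.15827145  0.03018816]
```

View pics/w13.png

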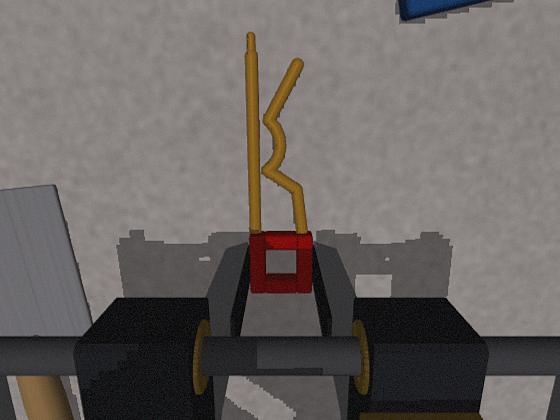

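```bash
python3 - <<'E'
from h import *
im=cv2.imread('pics/w13.png');crop(im,215,20,120,90,6,'pics/w13a.png');crop(im,215,210,120,90,6,'pics/w13b.png')
E
```

```text
(no output)
```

View pics/w13a.png

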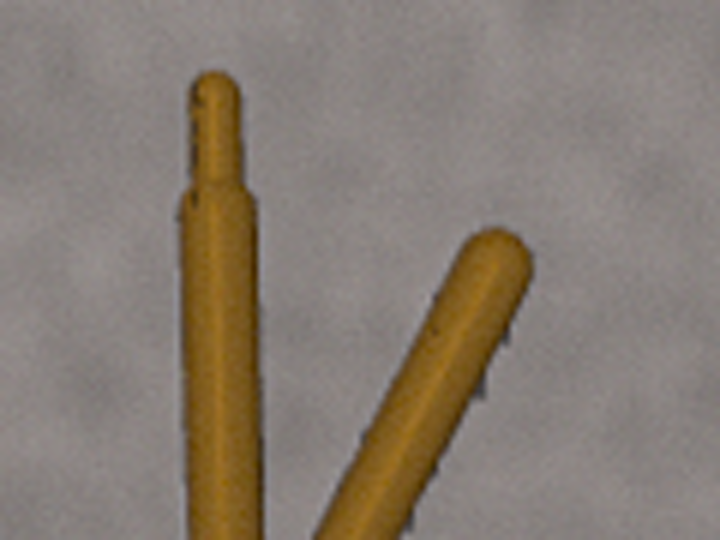

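View pics/w13b.png

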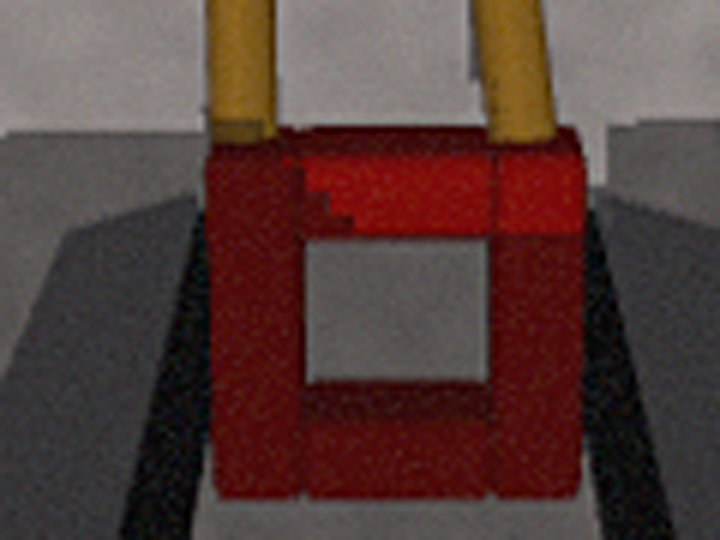

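```bash
python3 - <<'E'
from h import *
s=manip.read_state();c=cam('wrist',s);print(s['eef_rot'])
t=onz(c,full([(215,72)],215,20,6),3)[0];b=onz(c,full([(242,138)],215,210,6),3)[0]
t2=onz(c,full([(220,300)],215,20,6),3)[0]
Rm=R.from_euler('xyz',s['eef_rot']).as_matrix()
for q in (t,t2,b): print(q,Rm.T@(q-s['eef_pos']))
print('yaw',np.arctan2(t2[1]-b[1],t2[0]-b[0]),np.hypot(*(t-b)[:2]))
E
```

```text
[-3.14151033e+00  1.16203159e-04 -2.22207016e-02]
[ 602.21696675 -364.95838443    3.        ] [109.11242024 -13.44719643 -27.53325286]
[ 586.34541423 -364.63266459    3.        ] [ 93.2375489  -13.4201877  -27.53141037]
[ 507.96480579 -363.07132409    3.        ] [ 14.84159955 -13.23961322 -27.52231538]
yaw -0.019917350269480612 94.2710498653176
```

```bash
python3 - <<'E'
from h import *
a=st2w(P0,[(-155,-14,85)])[0];print(a);mv(a,-.137)
E
```

```text
[470.53095962 -16.90229037  85.        ]
shift m [-0.0303 -0.3585 -0.1095] turn 0.1148
```

Request:
{"fn": "send_rows", "kwargs": {"commands": [[[0,0,-0.012],0],[[0,0,-0.035],0],[[0,0,-0.065],0],[[0,-0.01,-0.095],0],[[-0.002,-0.03,-0.12],0.01],[[-0.005,-0.06,-0.13],0.02],[[-0.007,-0.09,-0.13],0.03],[[-0.01,-0.12,-0.13],0.04]]}}

```text
clock: 16.18
eef_pos: [485.6, -254.8, 107.3]
eef_rot: [3.141, -0.002, -0.063]
wrist_force: [0.9, -0.1, -1.5]
finger_gap: 31.6
```

Request:
{"fn": "send_rows", "kwargs": {"commands": [[[-0.003,-0.03,0],0.01],[[-0.006,-0.06,0],0.02],[[-0.008,-0.09,0],0.03],[[-0.01,-0.12,0],0.04],[[-0.013,-0.15,0],0.05],[[-0.016,-0.18,0],0.06],[[-0.018,-0.205,0],0.07],[[-0.02,-0.22,0],0.075]]}}

```text
clock: 16.85
eef_pos: [479.1, -32.8, 106.6]
eef_rot: [-3.141, -0.001, -0.136]
wrist_force: [0.6, -0.8, -0.3]
finger_gap: 31.5
```

```bash
python3 - <<'E'
from h import *
im=manip.camera('wrist')[:,:,::-1].copy();s=manip.read_state();print(s['clock'],s['eef_pos'],s['eef_rot'],s['finger_gap'],w2s(s['eef_pos']))
a=st2w(P0,[(-155,-14,80)])[0];mv(a,-.137)
E
```

```text
16.9 [478.98624483 -31.5863883  106.51530605] [-3.14099447e+00 -6.95669396e-04 -1.35728811e-01] 31.68196963132363 [[-144.63592311  -27.40524115  106.51530605]]
shift m [-0.0104 -0.0134  0.0265] turn 0.0013
```

Request:
{"fn": "send_rows", "kwargs": {"commands": [[[-0.004,-0.005,0],0],[[-0.008,-0.009,0.003],0],[[-0.01,-0.012,0.01],0],[[-0.01,-0.013,0.018],0],[[-0.01,-0.013,0.024],0],[[-0.01,-0.013,0.026],0],[[-0.01,-0.013,0.026],0],[[-0.01,-0.013,0.026],0]]}}

```text
clock: 17.57
eef_pos: [471.2, -21.0, 79.4]
eef_rot: [3.142, 0.0, -0.138]
wrist_force: [-0.6, -0.0, -1.2]
finger_gap: 31.5
```

```bash
python3 - <<'E'
from draw import *
s=manip.read_state();print(s['eef_pos'],s['eef_rot'],s['finger_gap'],w2s(s['eef_pos']))
im=manip.camera('wrist')[:,:,::-1].copy();cv2.imwrite('pics/w14.png',im)
draw(im,cam('wrist',s),P0,160,0,260,200,3,'pics/w14d.png')
E
```

```text
[471.18309136 -21.04200363  79.40464607] [ 3.14155554e+00  3.26775490e-04 -1.37643117e-01] 31.515545398319947 [[-153.79382679  -18.01343343   79.40464607]]
```

View pics/w14d.png

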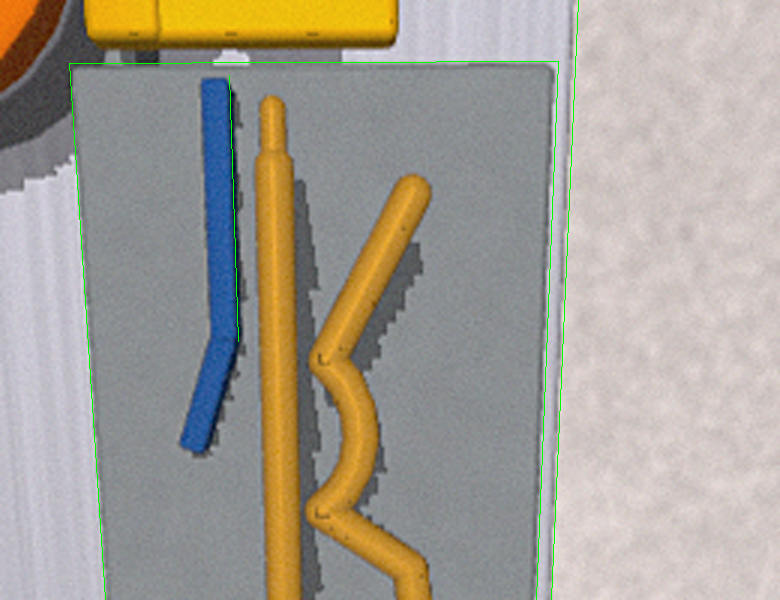

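Request:
{"fn": "send_rows", "kwargs": {"commands": [[[0,-0.002,0.002],0],[[0,-0.0043,0.008],0],[[0,-0.0043,0.016],0],[[0,-0.0043,0.023],0],[[0,-0.0043,0.028],0],[[0,-0.0043,0.031],0],[[0,-0.0043,0.032],0],[[0,-0.0043,0.032],0]]}}

```text
clock: 18.28
eef_pos: [471.7, -16.5, 47.3]
eef_rot: [3.142, 0.0, -0.137]
wrist_force: [-0.2, -0.4, -0.5]
finger_gap: 31.9
```

```bash
python3 - <<'E'
from draw import *
s=manip.read_state();print(s['eef_pos'],s['eef_rot'],s['finger_gap'],w2s(s['eef_pos']),s['wrist_force'])
im=manip.camera('wrist')[:,:,::-1].copy();cv2.imwrite('pics/w15.png',im)
draw(im,cam('wrist',s),P0,160,0,260,200,3,'pics/w15d.png')
E
```

```text
[471.66982767 -16.50976762  47.30602724] [ 3.14156813e+00  3.56460126e-04 -1.37226076e-01] 31.92661847806255 [[-153.92470371  -13.45701523   47.30602724]] [-0.23071032 -0.3520254  -0.53017535]
```

View pics/w15d.png

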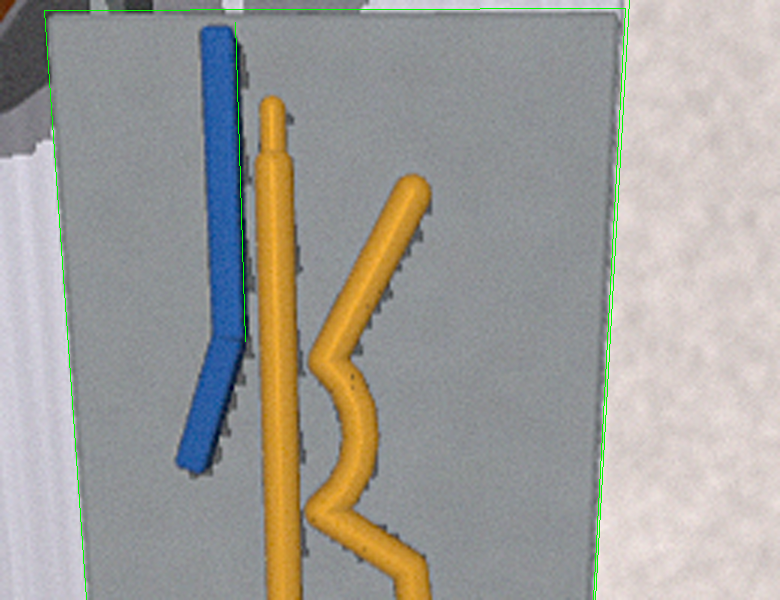

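Request:
{"fn": "send_rows", "kwargs": {"commands": [[[0.004,-0.0005,0.001],0],[[0.009,-0.0005,0.001],0],[[0.015,-0.0005,0.001],0],[[0.021,-0.0005,0.001],0],[[0.026,-0.0005,0.001],0],[[0.031,-0.0005,0.001],0],[[0.035,-0.0005,0.001],0],[[0.038,-0.0005,0.001],0]]}}

```text
clock: 19.0
eef_pos: [509.9, -21.3, 46.5]
eef_rot: [3.142, 0.0, -0.137]
wrist_force: [0.2, -0.2, -0.3]
finger_gap: 31.2
```

```bash
python3 - <<'E'
from draw import *
s=manip.read_state();print(s['eef_pos'],s['eef_rot'],s['finger_gap'],w2s(s['eef_pos']),s['wrist_force'])
im=manip.camera('wrist')[:,:,::-1].copy();cv2.imwrite('pics/w16.png',im)
draw(im,cam('wrist',s),P0,140,0,280,300,2,'pics/w16d.png')
s=manip.read_state();print(w2s(s['eef_pos']),s['wrist_force'])
E
```

```text
[509.90254344 -21.27966066  46.48740843] [ 3.14155697e+00  4.41530958e-05 -1.37211840e-01] 31.20849863115665 [[-115.39817629  -13.01078682   46.48740843]] [ 0.17798867 -0.24911352 -0.30535789]
[[-115.13737366  -13.01134817   46.49835127]] [-0.33627638  0.26148826 -1.01635539]
```

View pics/w16d.png

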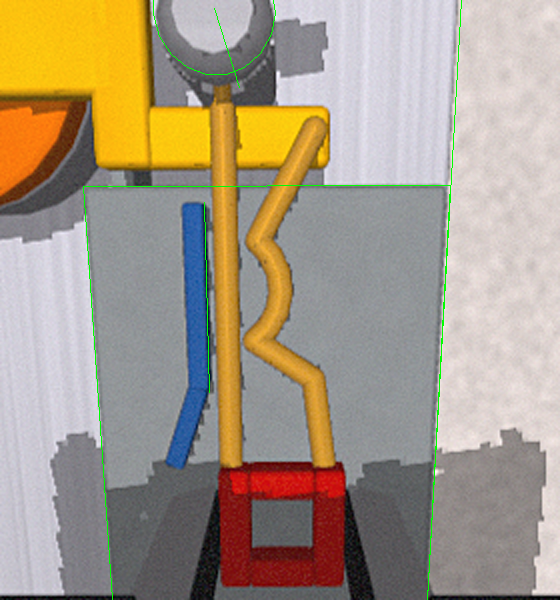

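Request:
{"fn": "send_rows", "kwargs": {"commands": [[[0,0,0.0004],0],[[0,0,0.0008],0],[[0,0,0.001],0],[[0,0,0.001],0],[[0,0,0.001],0],[[0,0,0.001],0],[[0,0,0.001],0],[[0,0,0.001],0]]}}

```text
clock: 19.72
eef_pos: [509.4, -21.2, 45.6]
eef_rot: [-3.142, -0.0, -0.137]
wrist_force: [0.6, 0.2, -0.7]
finger_gap: 31.5
```

Request:
{"fn": "send_rows", "kwargs": {"commands": [[[0,0,0],0],[[0,0,0],0],[[0,0,0],0],[[0,0,0],0],[[0,0,-0.001],0],[[0,0,-0.005],0],[[0,0,-0.015],0],[[0,0,-0.03],0]], "hand": 0}}

```text
clock: 20.38
eef_pos: [508.9, -21.1, 75.7]
eef_rot: [3.142, 0.002, -0.137]
wrist_force: [0.7, 0.0, 0.3]
finger_gap: 46.9
```

```bash
python3 - <<'E'
from draw import *
s=manip.read_state();print(s['eef_pos'],s['eef_rot'],s['finger_gap'],w2s(s['eef_pos']),s['wrist_force'])
im=manip.camera('wrist')[:,:,::-1].copy();cv2.imwrite('pics/w17.png',im)
draw(im,cam('wrist',s),P0,140,0,280,300,2,'pics/w17d.png')
mv(st2w(P0,[(-165,-13.2,85)])[0],-.137)
E
```

```text
[508.89513983 -21.14356284  75.71762656] [ 3.14154860e+00  1.68858365e-03 -1.37224917e-01] 46.88277376109901 [[-116.41473057  -13.01222566   75.71762656]] [0.6684533  0.02231148 0.30435644]
shift m [-0.0503  0.0003 -0.0057] turn -0.0002
```

View pics/w17d.png

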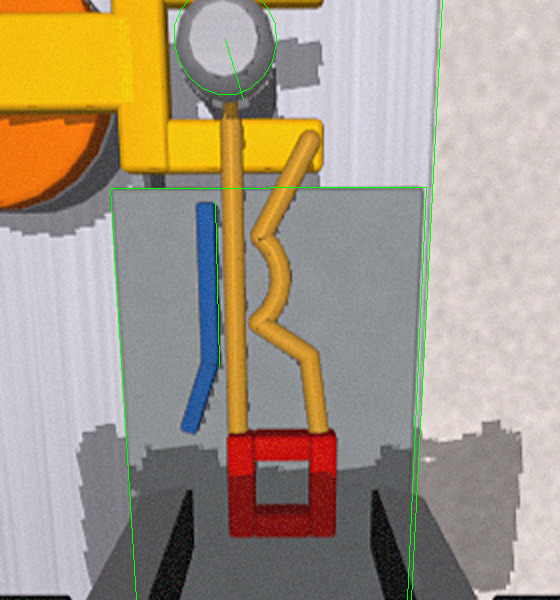

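Request:
{"fn": "send_rows", "kwargs": {"commands": [[[-0.01,0,-0.003],0],[[-0.025,0,-0.003],0],[[-0.04,0,-0.003],0],[[-0.05,0,0],0],[[-0.05,0,0.01],0],[[-0.05,0,0.02],0],[[-0.05,0,0.027],0],[[-0.05,0,0.029],0]], "hand": 1}}

```text
clock: 21.1
eef_pos: [459.4, -14.3, 44.8]
eef_rot: [3.142, 0.002, -0.137]
wrist_force: [0.0, -0.4, -0.8]
finger_gap: 0.4
```

```bash
python3 - <<'E'
from draw import *
im=manip.camera('wrist')[:,:,::-1].copy();cv2.imwrite('pics/w18.png',im)
s=manip.read_state();print(s['eef_pos'],s['eef_rot'],s['finger_gap'],w2s(s['eef_pos']),s['wrist_force'])
E
```

```text
[459.56380442 -14.36100336  45.09577995] [ 3.14151994e+00  2.13078261e-03 -1.37293137e-01] 0.7292786144972802 [[-166.21012801  -12.96575498   45.09577995]] [ 0.93300034 -0.09635798  0.17629752]
```

View pics/w18.png

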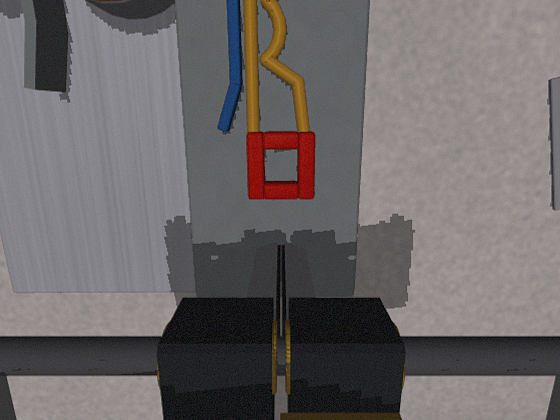

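Request:
{"fn": "send_rows", "kwargs": {"commands": [[[0.006,0,-0.001],0],[[0.014,0,-0.0012],0],[[0.02,0,-0.0012],0],[[0.026,0,-0.0012],0],[[0.032,0,-0.0012],0],[[0.038,0,-0.0012],0],[[0.044,0,-0.0012],0],[[0.048,0,-0.0012],0]]}}

```text
clock: 21.82
eef_pos: [508.2, -21.0, 47.7]
eef_rot: [3.142, -0.0, -0.137]
wrist_force: [-0.7, 1.0, 0.7]
finger_gap: 0.6
```

```bash
python3 - <<'E'
from draw import *
im=manip.camera('wrist')[:,:,::-1].copy();cv2.imwrite('pics/w19.png',im)
s=manip.read_state();print(s['eef_pos'],s['eef_rot'],s['finger_gap'],w2s(s['eef_pos']),s['wrist_force'])
crop(im,140,0,280,300,2,'pics/w19c.png')
E
```

```text
[508.49884909 -21.09382305  47.75136404] [-3.14157132e+00 -3.87504012e-04 -1.37313906e-01] 0.4422456977287398 [[-116.81410715  -13.01655489   47.75136404]] [-0.83027334 -0.737718   -0.38628652]
```

View pics/w19c.png

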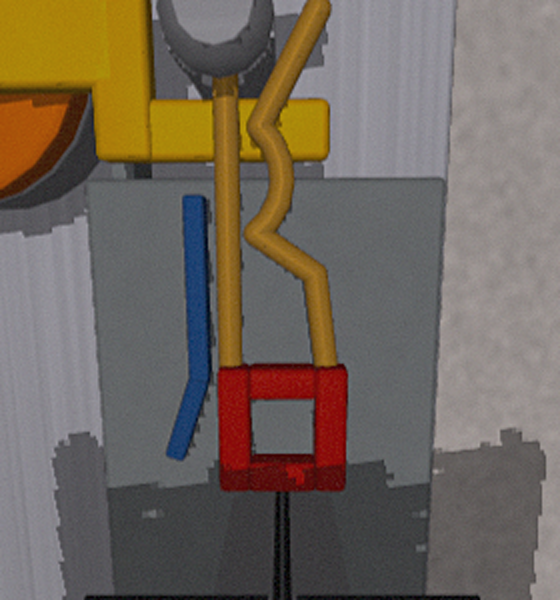

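Request:
{"fn": "send_rows", "kwargs": {"commands": [[[0.003,0,0.0005],0],[[0.006,0,0.0008],0],[[0.009,0,0.0008],0],[[0.012,0,0.0008],0],[[0.015,0,0.0008],0],[[0.018,0,0.0008],0],[[0.021,0,0.0008],0],[[0.024,0,0.0008],0]]}}

```text
clock: 22.53
eef_pos: [530.7, -24.2, 46.8]
eef_rot: [3.141, 0.002, -0.137]
wrist_force: [-0.4, -0.5, 0.1]
finger_gap: 0.4
```

```bash
python3 - <<'E'
from draw import *
im=manip.camera('wrist')[:,:,::-1].copy();cv2.imwrite('pics/w20.png',im)
s=manip.read_state();print(s['eef_pos'],s['eef_rot'],s['finger_gap'],w2s(s['eef_pos']),s['wrist_force'])
crop(im,140,0,280,300,2,'pics/w20c.png')
E
```

```text
[531.68678583 -24.32473642  46.98668082] [ 3.14154042e+00 -4.29944584e-05 -1.37295627e-01] 0.5913478667735267 [[-93.40224941 -13.08081135  46.98668082]] [-0.33424367 -0.13604772  0.3776843 ]
```

View pics/w20c.png

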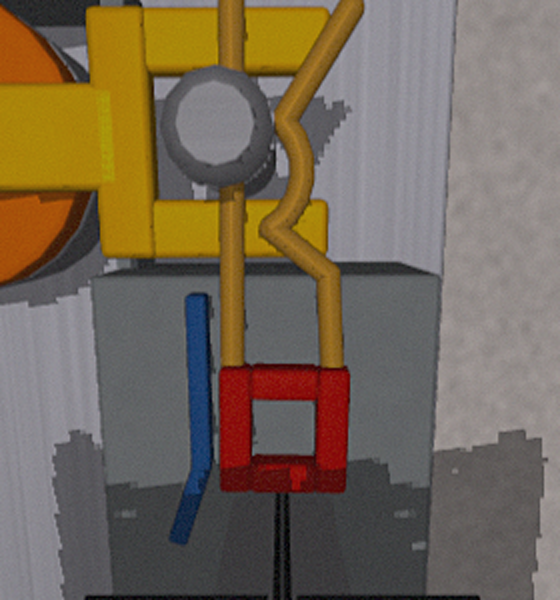

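Request:
{"fn": "send_rows", "kwargs": {"commands": [[[0.0015,0,0],0],[[0.003,0,0],0],[[0.0045,0,0],0],[[0.006,0,0],0],[[0.007,0,0],0],[[0.0075,0,0],0],[[0.0075,0,0],0],[[0.0075,0,0],0]]}}

```text
clock: 23.25
eef_pos: [538.8, -25.3, 47.0]
eef_rot: [3.142, -0.0, -0.137]
wrist_force: [-1.0, 0.1, 0.3]
finger_gap: 0.6
```

```bash
python3 - <<'E'
from draw import *
im=manip.camera('wrist')[:,:,::-1].copy();cv2.imwrite('pics/w21.png',im)
s=manip.read_state();print(s['eef_pos'],s['eef_rot'],s['finger_gap'],w2s(s['eef_pos']),s['wrist_force'])
crop(im,140,0,280,300,2,'pics/w21c.png')
E
```

```text
[538.79640859 -25.23024208  47.01421495] [-3.14157922e+00 -4.35164145e-04 -1.37174974e-01] 0.6426269874830618 [[-86.23548596 -13.01617503  47.01421495]] [0.15660504 0.62739369 0.68779767]
```

View pics/w21c.png

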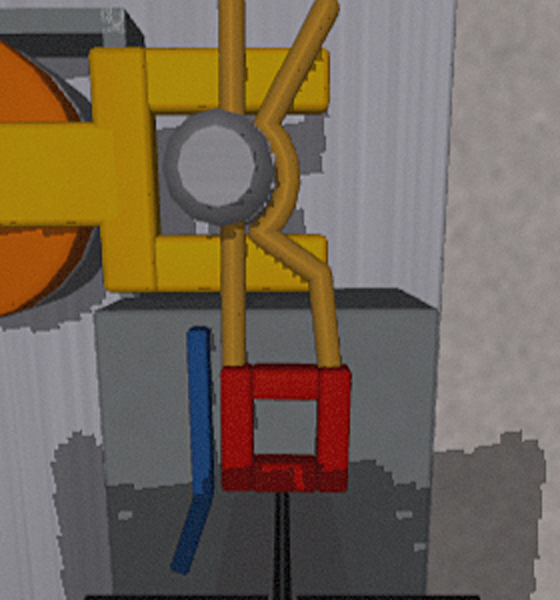

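```bash
python3 - <<'E'
from h import *
s=manip.read_state();c=cam('wrist',s)
F=lambda a:full(a,140,0,2)
print('stud axis px',(proj(c,st2w(P0,[(0,0,73),(0,0,93),(-12,0,73),(12,0,73)]))-[140,0]+.5)*2-.5)
print(w2s(onz(c,F([(222,368),(350,368),(222,490),(348,490)]),80)))
print(w2s(onz(c,F([(255,235),(265,122),(293,180)]),73)))
print(w2s(onz(c,F([(218,166)]),93)))
E
```

```text
stud axis px [[225.05939376 172.52181675]
 [217.7876178  165.87367721]
 [226.19087723 225.84835915]
 [223.88557595 117.2000666 ]]
[[-44.88852764   1.2114296   80.        ]
 [-44.95667099 -29.44790226  80.        ]
 [-75.9549739    1.93983589  80.        ]
 [-76.02814391 -29.63523169  80.        ]]
[[-14.11831598  -6.80599697  73.        ]
 [ 10.95702901  -9.38833154  73.        ]
 [ -1.6897472  -15.82158813  73.        ]]
[[-2.47612575e-02 -4.31854692e-02  9.30000000e+01]]
```

Request:
{"fn": "send_rows", "kwargs": {"commands": [[[0.0003,0,0],0],[[0.0006,0,0],0],[[0.0008,0,0],0],[[0.001,0,0],0],[[0.001,0,0],0],[[0.001,0,0],0],[[0.001,0,0],0],[[0.001,0,0],0]]}}

```text
clock: 23.97
eef_pos: [539.6, -25.4, 46.9]
eef_rot: [3.142, -0.0, -0.137]
wrist_force: [0.0, 0.6, -0.2]
finger_gap: 0.2
```

Request:
{"fn": "send_rows", "kwargs": {"commands": [[[-0.005,0,0],0],[[-0.015,0,0],0],[[-0.025,0,-0.01],0],[[-0.03,0,-0.03],0],[[-0.03,0,-0.05],0],[[-0.03,0,-0.06],0],[[-0.03,0,-0.06],0],[[-0.03,0,-0.06],0]]}}

```text
clock: 24.63
eef_pos: [509.9, -21.2, 106.6]
eef_rot: [-3.142, -0.001, -0.137]
wrist_force: [-0.0, 0.2, 0.1]
finger_gap: 0.1
```

```bash
python3 - <<'E'
from draw import *
s=manip.read_state()
im=manip.camera('wrist')[:,:,::-1].copy();cv2.imwrite('pics/w22.png',im)
print(s['eef_pos'],w2s(s['eef_pos']),s['wrist_force'])
draw(im,cam('wrist',s),P0,130,0,260,200,3,'pics/w22d.png')
im=manip.camera('side')[:,:,::-1].copy();crop(im,200,115,190,140,4,'pics/d22.png')
E
```

```text
[509.92686013 -21.23616923 106.64606231] [[-115.37996684  -12.96440555  106.64606231]] [-0.00549984  0.20786389  0.10981069]
```

View pics/w22d.png

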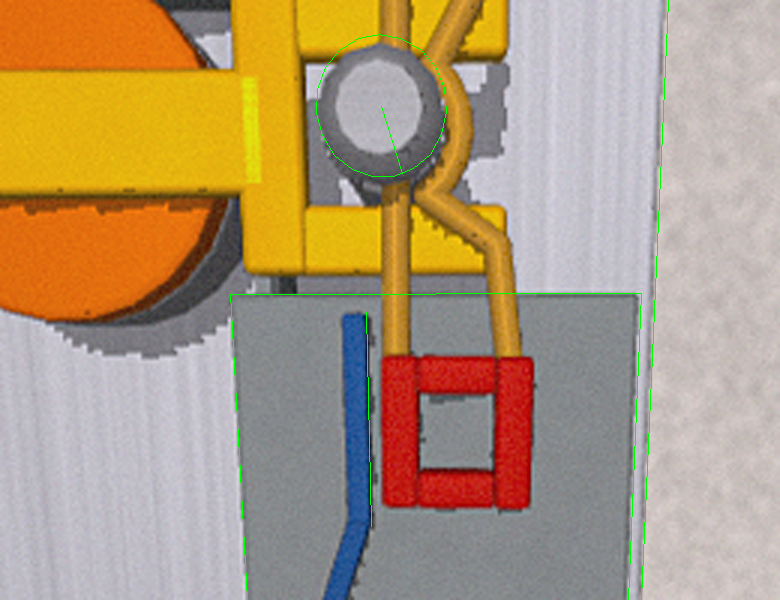

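View pics/d22.png

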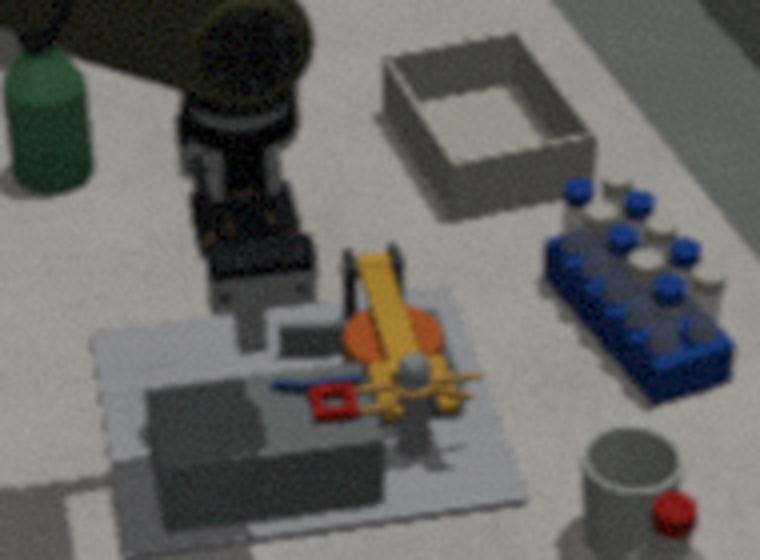

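```bash
python3 - <<'E'
from h import *
s=manip.read_state();c=cam('wrist',s);F=lambda a:full(a,130,0,3)
print(w2s(onz(c,F([(383,357),(533,357),(383,508),(531,508)]),80)))
print(w2s(onz(c,F([(420,192),(440,72),(470,130),(396,300)]),73)), w2s(onz(c,F([(379,106)]),93)))
E
```

```text
[[-45.3859891    1.11295806  80.        ]
 [-45.45244636 -29.58563014  80.        ]
 [-76.46691944   1.70088262  80.        ]
 [-76.53737977 -29.68954007  80.        ]]
[[-13.01653193  -6.58400724  73.        ]
 [  9.16046451 -10.76296678  73.        ]
 [ -1.42814424 -16.71700053  73.        ]
 [-34.01614213  -1.37767252  73.        ]] [[-0.68821508  0.19840687 93.        ]]
```

```bash
python3 - <<'E'
from h import *
im=manip.camera('scene')[:,:,::-1].copy();cv2.imwrite('pics/s23.png',im)
a=cv2.imread('pics/scene0.png')
out=np.hstack([a[110:270,120:320],im[110:270,120:320]]);cv2.imwrite('pics/s23c.png',cv2.resize(out,None,fx=2,fy=2,interpolation=cv2.INTER_CUBIC))
E
```

```text
(no output)
```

View pics/s23c.png

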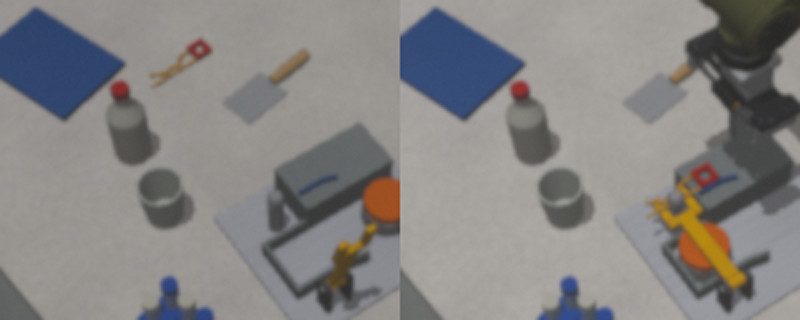

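The scene is as wanted: the other objects haven't moved, the bar lies flat across the jar, and the clip is on the stud. The arm is clear, so I'm handing in.

```bash
python3 -c "
from cell import manip
print(manip.sign_off(), manip.read_state()['clock'])"
```

```text
the job is handed in; nothing more can be done
the job is handed in; nothing more can be done
```

The job is done in the order asked and handed in at about 25 s.

- **Jar:** I pushed it along the plate until it met the cradle's back wall, where the force rose to about 14 N. It stayed upright.
- **Clamp bar:** I tipped it over and it fell shut. The pictures show it flat across the jar with its fork round the stud.
- **Clip:** I gripped it by the red loop, laid it on the shelf with its tip about 6 mm into the hole, and released it. I then pushed the back of the grip until the bent leg snapped over the stud.

**Last checks:**
- The loop's centre is 60–61 mm behind the stud, where 60 mm is home, and the bent leg's hollow sits round the stud.
- The wrist force was about 0 N and the arm was clear of everything.
- The spatula, wash bottle and beaker look unmoved in the before and after views; I did not compare the green bottle and the tin that way.

**What disagreed:**
- **Fingertips:** they end about 25 mm short of the reported TCP, found by touching the bench. So the first closing on the clip passed over it, and I re-gripped lower. The jar was also pushed higher up than I meant, about 45 mm above the bench.
- **Cameras:** the scene and side cameras disagreed by up to 13 mm, so I relied on the wrist camera, good to about 2 mm.
- **Snap force:** I saw no 5–15 N peak at the readings I had. A final 1 mm nudge met no force either, so the snap rests on the pictures.

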